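Load the bench shaker and lock the bottles in

ROBOT

A 6-joint arm with a two-finger parallel gripper is mounted at the origin on a cart in front of the work surface, level with it; the furniture and walls round the work are solid. World frame = base frame: x ahead of the robot, y to its left, z up, the work surface at z = 0. Lengths are in m, angles in rad, forces in N, time in s.
With the tool pointing down it reaches from about 0.35 to 0.875 m from the base axis. Payload 4.2 kg.
Tool frame: the origin (TCP) lies where the fingers leave the gripper's body, on its centre line; the fingertips stand 73 mm ahead of it and the grasp point (between the pads) lies 54 mm ahead of it; z points along the fingers, y is the line along which they close (so a half turn about z gives the same grasp; the last joint's range is limited). The gripper opens to 85 mm and grips with 20 to 120 N. Pads are 22 mm wide; open, the fingers measure 114 mm over their backs; the gripper's body (76 mm by 85 mm) begins 54 mm behind the grasp point. The pads swing forward as they close: fully open they stand 13 mm farther back than shut.
Start: joints at [-1.065, 0.385, 0.008, 0, -1.194, -0.259], TCP at [0.153, -0.606, 0.304] pointing down, gripper open.
Joint ranges: [-3.14, 3.14], [-1.21, 2.06], [-1.07, 1.41], [-3.16, 2.05], [-2.99, -0.16], [-3.1, 3.1]. Speed limits (rad/s): [2.79, 2.79, 3.14, 3.14, 3.14, 3.14].

INTERFACE

Orientations are given as a unit quaternion [w, x, y, z].
In Python, from station import sensors, vision, order gives the robot as it stands. The module is installed in compiled form; this text tells all that it offers.
- The arm moves only by the tool step_arm, never from a script. Its argument "steps" is text: rows parted by semicolons, each of 4 numbers parted by spaces: the shift along the tool's x, y, z in cm, then the turn about the tool's z in degrees. In form: dx dy dz turn; .... A call has 1 to 12 rows; each row is the pose to reach, as a shift and turn from the pose commanded when the call began, along the tool's axes at that moment; what a row does not reach only later rows make up. A row lasts 1/12 s, in which the tool goes at most 41.7 mm and 7.16 degrees, less where a joint would pass 70% of its speed; a pose out of reach is approached as far as the arm can. A call with a gripper value outside its range is refused whole. "gripper" is the closure, from 0 (fully open) to 1 (shut), set as the call begins (left out, the last holds). The fingers move at their own pace and stop on an object; "newtons" is the grip in N (left out, the last holds). Time passes only in rows, so rows that repeat a pose let the fingers close. It gives the time, the measured TCP pose, the force, the opening and the grip force at its end, in the units of the state.
- sensors.read_state(): the state, without advancing time (a new reading comes with each control period).
- vision.camera(name): name is "scene" or "top" or "wrist"; returns (picture, depth): 420x560x3 uint8, red, green, blue; 420x560 float32, m along the optical axis (not along the pixel's ray), 0 where there is no reading.
- vision.camera_info(name): a dict with "K" (3x3 intrinsics, pixels), "camera_from_world" (4x4, takes a point from world to camera coordinates). Camera axes: x right, y up, looking along -z (the intrinsics and any distortion apply to the point x, -y, -z); pixel columns grow to the right and rows downward; lengths in m; the calibration is good to about 2 mm. A picture is of the moment at which its call begins: read the wrist's pose just before it. camera_info takes no time and is no camera call; for the wrist camera it gives the pose at the moment of the call.
- order.sign_off(): hands the job in; it is judged then, once.
The state is a dict: "t": time; "joint_positions": joint angles; "joint_velocities": joint speeds; "tau": joint torques, N m; "tcp_pos": TCP position; "tool_rot": TCP orientation; "force": force on the tool from outside, world axes, zero at the start; "ft_torque": the same for the moment, N m; "finger_gap": finger opening in m; "grasp_force": force on a finger pad.
Only numpy, scipy, OpenCV 4.12 (cv2) and the standard library are available. Lean on these libraries where they do the work, as an engineer would, in place of code of your own. Each camera call takes 0.05 s, during which the arm holds its last target. There are 200 camera calls.

TASK

First lift the steel canister off the bottle block of the shaker by its handle and stand it upright on the round blue mat, wholly on it. Then stand every small green-banded white dropper bottle from the front edge of the bench in the shaker's round recesses, one to a recess and fully down, and lock them in by threading the yellow-handled rod over their caps, in through the hole of the red ear and on through the hole of the grey ear, until its handle is up against the red ear. Let go of everything, and do not knock over any other bottle.

Things in the scene. Friction and masses are not known exactly. Their poses are not given: they have to be found in the camera images.
- shaker: white bench shaker, 120 x 236 x 35 mm, fixed; origin at the centre of its underside, z up, y along the row of recesses from the red ear to the grey ear. On it a grey bottle block 100 (x) by 184 (y) mm, top 73 mm above the bench, with four round recesses 40 mm wide, 30 mm deep, at x = 0, y = -66, -22, 22, 66 mm, and at each end of the block an upright drilled ear
- bay_0 (a point): centre of the floor of the recess next to the red ear, 43 mm above the bench
- bay_1 (a point): centre of the floor of the second recess
- bay_2 (a point): centre of the floor of the third recess
- bay_3 (a point): centre of the floor of the recess next to the grey ear
- red_hole (a point): hole of the red ear: its centre on the ear's outer face (shaker y = -102 mm), 128 mm above the bench. Both ears: 40 mm (x) wide, 10 mm thick in y, top 141 mm above the bench, middle at shaker y = -97 (red) and 97 mm (grey); round 17 mm holes along shaker y, edges chamfered 2 mm. The rod goes in here towards shaker +y
- grey_hole (a point): centre of the hole in the grey (bare aluminium) ear, on its outer face (shaker y = +102 mm), 128 mm above the bench; the rod's tip comes out here
- mat: round blue mat, 134 mm across, 3 mm thick, fixed; origin at the centre of its underside
- canister: closed steel canister, bottom-heavy, 76 mm across, body 69 mm high, 0.25 kg, standing on the shaker's bottle block at the start; origin at the centre of its underside, z up. A rigid carrying handle arches over it along its y axis; with it the canister is 122 mm high and 86 mm across in y
- canister_grip (a point): middle of the canister's black handle grip, a round bar 14 mm thick and 48 mm long along the canister's y, 115 mm above its underside
- rest: low black rest for the rod, fixed, 58 x 225 mm; two posts at y = 22 and 165 mm of its frame, 47 mm high, with upward-open slots in which the shank lies; the rod lifts straight up out of them. Origin on the bench under the rod's shoulder, y along the rod, z up
- rod: locking rod, 275 mm long, 0.1 kg: round aluminium shank 12 mm thick, 225 mm long, with a yellow square handle 18 x 18 x 50 mm that cannot pass the holes. Origin on the axis at the shoulder between them; +y along the shank to the tip, handle at y = -50 to 0 mm. Centre of mass about 60 mm from the shoulder, on the shank. At the start its axis lies level, 43 mm above the bench
- rod_tip (a point): tip of the rod, on its axis, 225 mm from the shoulder; the last 11 mm taper to 6 mm
- bottle_0: white dropper bottle with a green band, 36 mm across, 74 mm high; the round body is 65 mm high, above it a cap 21 mm across; 0.05 kg; stands loose on the bench in front of the blue mat and the shaker; origin at the centre of its underside, z along the bottle; two to four of the four are present
- bottle_1: white dropper bottle with a green band, 36 mm across, 74 mm high; the round body is 65 mm high, above it a cap 21 mm across; 0.05 kg; stands loose on the bench in front of the blue mat and the shaker; origin at the centre of its underside, z along the bottle; two to four of the four are present
- bottle_2: white dropper bottle with a green band, 36 mm across, 74 mm high; the round body is 65 mm high, above it a cap 21 mm across; 0.05 kg; stands loose on the bench in front of the blue mat and the shaker; origin at the centre of its underside, z along the bottle; two to four of the four are present
- bottle_3: white dropper bottle with a green band, 36 mm across, 74 mm high; the round body is 65 mm high, above it a cap 21 mm across; 0.05 kg; stands loose on the bench in front of the blue mat and the shaker; origin at the centre of its underside, z along the bottle; two to four of the four are present
- amber_bottle: bystander: amber bottle with red cap, 58 mm across, 100 mm high, on the right of the bench; origin under its centre; must not be knocked over
- white_bottle: bystander: white bottle with blue cap, 52 mm across, 107 mm high, on the right of the bench; origin under its centre; must not be knocked over
Things that resemble listed ones, but are neither listed nor needed, are in the scene too. What is shaped like the bottle_1 but brown or turquoise is not meant.

How it is judged:
On the way, in this order (a step that is already met when the one before it is completed fails the run):
1. the canister stands on the blue mat (horizontal distance between canister and mat below 0.026 m and height (world z) of canister below 0.01 m and angle between canister's own z axis and vertical below 0.1 rad), for 0.2 s.
2. every bottle stands down in a recess (x of bottle_0 in the frame of shaker between -0.006 and 0.006 m and y of bottle_0 in the frame of shaker between -0.074 and 0.074 m and z of bottle_0 in the frame of shaker between 0.037 and 0.049 m and angle between each of bottle_0, bottle_1, bottle_2, bottle_3's own z axis and vertical below 0.12 rad and x of bottle_1 in the frame of shaker between -0.006 and 0.006 m and y of bottle_1 in the frame of shaker between -0.074 and 0.074 m and z of bottle_1 in the frame of shaker between 0.037 and 0.049 m and x of bottle_2 in the frame of shaker between -0.006 and 0.006 m and y of bottle_2 in the frame of shaker between -0.074 and 0.074 m and z of bottle_2 in the frame of shaker between 0.037 and 0.049 m and x of bottle_3 in the frame of shaker between -0.006 and 0.006 m and y of bottle_3 in the frame of shaker between -0.074 and 0.074 m and z of bottle_3 in the frame of shaker between 0.037 and 0.049 m), for 0.2 s.
At the end, for the whole second after the job is handed in: The canister stands upright on the mat, its centre within 26 mm of the mat's centre; every bottle present stands upright on the floor of a recess (within 6 mm); the rod lies through both ears with its tip out past the grey ear and its handle within 12 mm of the red ear; all at rest and released (all of step 1 and all of step 2 and y of rod in the frame of shaker between -0.114 and -0.096 m and x of rod in the frame of shaker between -0.007 and 0.007 m and z of rod in the frame of shaker between 0.121 and 0.135 m and x of rod_tip in the frame of shaker between -0.007 and 0.007 m and z of rod_tip in the frame of shaker between 0.121 and 0.135 m and y of rod_tip in the frame of shaker above 0.107 m and linear speed of each of bottle_0, bottle_1, bottle_2, bottle_3, canister, rod below 0.02 m/s); the robot touches nothing.
It fails at once if one of the two larger bottles at the side is knocked over (angle between any of amber_bottle, white_bottle's own z axis and vertical above 0.6 rad).
Of bottle_0, bottle_1, bottle_2, bottle_3 only 2 to 4 are there at a start; the rules pass over those that are not, and their reading is None.
At some moment in a run one of canister may be knocked a few centimetres aside while the robot is not near it.
Once in a run the grip may slacken for a moment while it holds something.
It also fails if it takes over 210 s, if anything falls off the work surface, if the arm or the gripper's body presses on something with over 40 N, if the wrist force passes 120 N, or if a joint passes its speed limit or range.

## Working session

There is one attempt and no reset: what is moved stays moved. The work goes in short steps, Python scripts to look and compute and a tool call to move; the robot and the scene stay as the last step left them, time stands still between calls to the robot, and variables do not carry over. Pictures are saved under pics/ and viewed, at most 14 in all, crops included, and the job is handed in when it is done.

Besides the shell and the picture viewer there is one more tool, called as name(argument=value, ...), one argument or row to a line, values as JSON. step_arm: Moves the arm, as the interface text tells. Its arguments: {"type":"object","properties":{"steps":{"type":"string"},"gripper":{"type":"number"},"newtons":{"type":"number"}},"required":["steps"]}

```bash
mkdir -p pics; cat > h.py <<'E'
import numpy as np, cv2
from station import sensors, vision, order
def cam(n):
    i=vision.camera_info(n); p,d=vision.camera(n); return p,d,np.array(i["K"]),np.array(i["camera_from_world"])
def cloud(d,K,T):
    v,u=np.mgrid[0:d.shape[0],0:d.shape[1]]
    c=np.stack([(u-K[0,2])/K[0,0]*d,-(v-K[1,2])/K[1,1]*d,-d],-1)
    return (c-T[:3,3])@T[:3,:3]
def ray(u,v,z,K,T):
    c=np.array([(u-K[0,2])/K[0,0],-(v-K[1,2])/K[1,1],-1.]); w=T[:3,:3].T@c; o=-T[:3,:3].T@T[:3,3]
    return o+w*(z-o[2])/w[2]
def proj(P,K,T):
    c=T[:3,:3]@np.asarray(P)+T[:3,3]; return K[0,0]*c[0]/-c[2]+K[0,2], K[1,2]+K[1,1]*c[1]/c[2]
def save(n,p): cv2.imwrite('pics/'+n,cv2.cvtColor(p,cv2.COLOR_RGB2BGR))
E
python3 - <<'E'
from h import *
for n in("scene","top"):
    p,d,K,T=cam(n); save(n+'0.png',p); np.savez(n+'.npz',p=p,d=d,K=K,T=T)
    print(n,K.round(1).tolist(),(-T[:3,:3].T@T[:3,3]).round(3),T[:3,:3].round(2).tolist(),vision.camera_info(n).keys())
s=sensors.read_state();print(s['tcp_pos'],s['tool_rot'],s['finger_gap'])
E
```

```text
scene [[489.0, 0.0, 279.9], [0.0, 489.0, 202.8], [0.0, 0.0, 1.0]] [-0.187  0.75   1.268] [[-0.73, -0.68, -0.01], [0.5, -0.55, 0.67], [-0.46, 0.49, 0.74]] dict_keys(['K', 'camera_from_world'])
top [[408.0, 0.0, 283.3], [0.0, 408.0, 215.3], [0.0, 0.0, 1.0]] [ 0.25  -0.005  1.669] [[0.02, -1.0, -0.0], [0.99, 0.02, 0.17], [-0.17, -0.01, 0.99]] dict_keys(['K', 'camera_from_world'])
[ 0.15259918 -0.6056828   0.30292524] [-1.84045726e-04 -1.23011532e-01  9.92404738e-01  9.82291876e-04] 0.08570399169608732
```

View pics/top0.png

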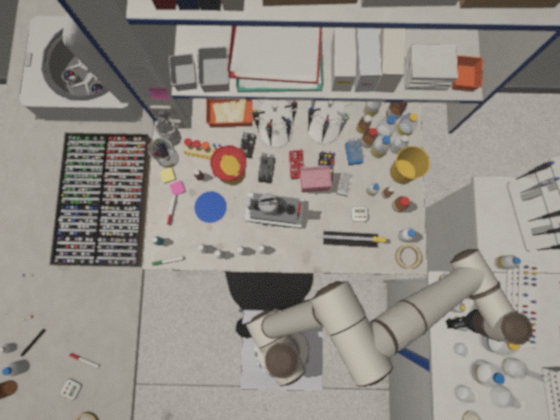

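View pics/scene0.png

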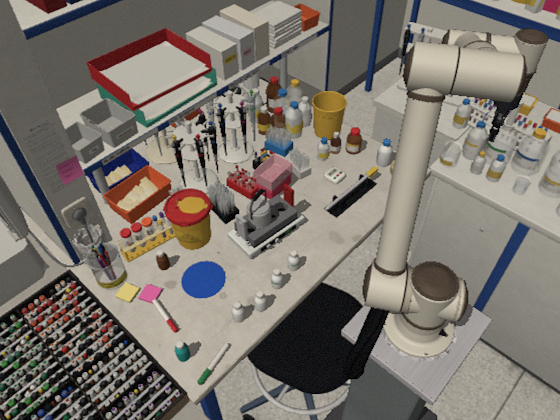

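```bash
python3 - <<'E'
from h import *
a=np.load('top.npz');b=np.load('scene.npz')
A=cv2.resize(a['p'][165:275,140:420],None,fx=2.85,fy=2.72,interpolation=cv2.INTER_CUBIC)
B=cv2.resize(b['p'][150:330,170:410],None,fx=3.3,fy=3.3,interpolation=cv2.INTER_CUBIC)
save('A.png',A);save('B.png',B)
for f in(a,b):
  W=cloud(f['d'],f['K'],f['T']); p=f['p'].astype(int)
  hsv=cv2.cvtColor(f['p'],cv2.COLOR_RGB2HSV); h,s,v=cv2.split(hsv)
  for nm,m in(('blue',(h>105)&(h<125)&(s>170)&(v>80)),('yellow',(h>22)&(h<32)&(s>150)&(v>120)),('red',((h<6)|(h>174))&(s>150)&(v>70)),('white',(s<60)&(v>140)&(W[...,2]>.03)&(W[...,2]<.09))):
    m=m&(W[...,0]>.2)&(W[...,0]<.75)&(abs(W[...,1])<.6)&(f['d']>0)
    n,l,st,c=cv2.connectedComponentsWithStats(m.astype(np.uint8))
    for i in range(1,n):
      if st[i,4]>8: 
        q=W[l==i]; print(nm,c[i].round(1),st[i,4],np.median(q,0).round(3),q.min(0).round(3),q.max(0).round(3))
E
```

```text
red [219.4 166.6] 245 [0.691 0.261 0.16 ] [0.642 0.186 0.15 ] [0.75  0.289 0.168]
red [239.6 160.5] 114 [0.725 0.174 0.16 ] [0.66  0.161 0.151] [0.75  0.228 0.168]
red [403.9 201.2] 53 [ 0.584 -0.464  0.099] [ 0.568 -0.479  0.076] [ 0.601 -0.452  0.109]
white [195.9 172.4] 27 [0.693 0.365 0.074] [0.68  0.355 0.044] [0.709 0.378 0.08 ]
white [345.1 183.5] 255 [ 0.659 -0.239  0.071] [ 0.616 -0.276  0.03 ] [ 0.705 -0.209  0.089]
white [371.6 187.4] 50 [ 0.644 -0.345  0.067] [ 0.626 -0.368  0.042] [ 0.664 -0.332  0.089]
white [391.  189.5] 24 [ 0.634 -0.421  0.084] [ 0.616 -0.438  0.054] [ 0.654 -0.407  0.09 ]
white [251.7 194.4] 28 [0.611 0.14  0.036] [0.596 0.114 0.03 ] [0.623 0.155 0.078]
white [301.7 199.6] 12 [ 0.596 -0.065  0.036] [ 0.589 -0.075  0.032] [ 0.599 -0.055  0.04 ]
white [267.5 220. ] 185 [0.503 0.086 0.037] [ 0.482 -0.064  0.03 ] [0.565 0.165 0.079]
white [405.  233.6] 86 [ 0.457 -0.472  0.074] [ 0.436 -0.494  0.031] [ 0.483 -0.46   0.089]
white [344.4 237.3] 127 [ 0.442 -0.236  0.049] [ 0.433 -0.348  0.038] [ 0.451 -0.128  0.06 ]
white [154.2 239.7] 26 [0.416 0.515 0.0
[... 1845 characters left out ...]
8 0.467 0.047] [0.745 0.497 0.089]
white [275.2 275.4] 111 [0.384 0.18  0.057] [0.369 0.163 0.034] [0.403 0.193 0.081]
white [104.8 278.6] 56 [0.741 0.527 0.065] [0.732 0.515 0.044] [0.749 0.535 0.09 ]
white [258.5 298.3] 128 [0.366 0.268 0.055] [0.353 0.25  0.031] [0.385 0.279 0.08 ]
white [236.  309.1] 129 [0.388 0.335 0.057] [0.373 0.318 0.03 ] [0.408 0.346 0.08 ]
white [ 97.8 311. ] 9 [0.685 0.598 0.041] [0.673 0.594 0.031] [0.696 0.6   0.045]
white [178.7 343.7] 54 [0.418 0.512 0.074] [0.408 0.501 0.05 ] [0.435 0.52  0.08 ]
white [137.7 351.7] 17 [0.496 0.594 0.043] [0.489 0.589 0.031] [0.509 0.6   0.052]
white [143.5 357.8] 17 [0.469 0.595 0.048] [0.463 0.589 0.031] [0.481 0.599 0.054]
```

View pics/A.png

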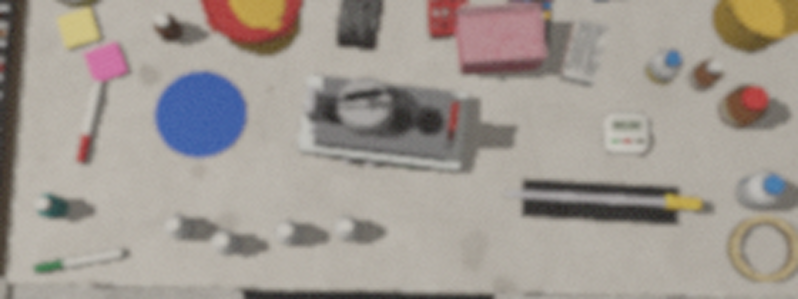

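View pics/B.png

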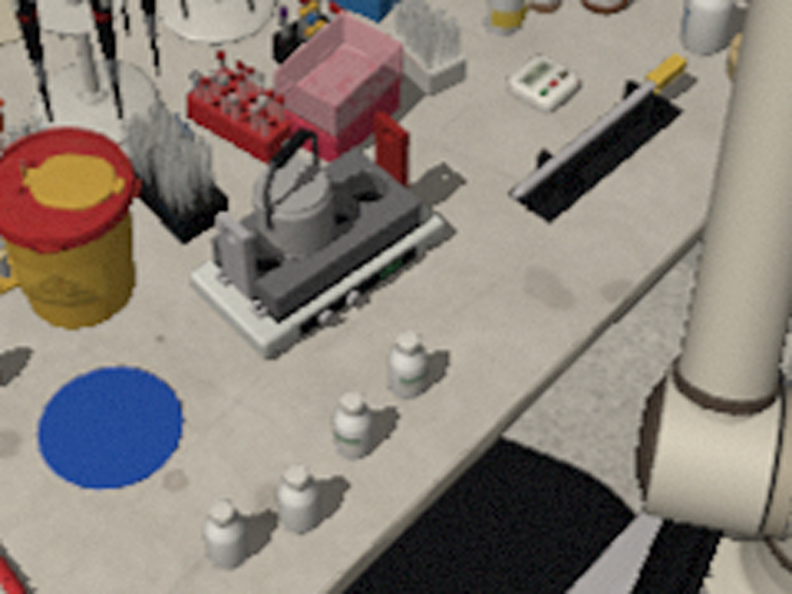

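```bash
python3 - <<'E'
from h import *
fs=[np.load('top.npz'),np.load('scene.npz')]
for f in fs:
  W=cloud(f['d'],f['K'],f['T']); hsv=cv2.cvtColor(f['p'],cv2.COLOR_RGB2HSV).astype(int); h,s,v=[hsv[...,i] for i in range(3)]
  X,Y,Z=[W[...,i] for i in range(3)]
  box=(X>.46)&(X<.65)&(Y>-.1)&(Y<.2)
  ps={}
  for nm,m in(('base',box&(Z>.026)&(Z<.046)),('all>.026',box&(Z>.026)),('block',box&(Z>.066)&(Z<.08)),('red',box&(Z>.09)&((h<8)|(h>172))&(s>120)),('ear+',box&(Z>.1)&(Y>.11)),('can',box&(Z>.12)&(Z<.16)&(Y<.11)&(Y>-.03)),('handle',box&(Z>.172))):
    q=W[m]; 
    if len(q)<4: print(nm,len(q));continue
    r=cv2.minAreaRect(q[:,:2].astype(np.float32)*1000); print(nm,len(q),np.round(r[0]),np.round(r[1]),round(r[2],1),'med',np.median(q,0).round(3),q.min(0).round(3),q.max(0).round(3))
  m=(X>.42)&(X<.47)&(Y>-.45)&(Y<-.1)&(Z>.035)&(Z<.07)
  q=W[m]; vx=cv2.fitLine(q[:,:2].astype(np.float32),cv2.DIST_HUBER,0,1e-4,1e-4).ravel(); print('rod',len(q),vx.round(4),q.min(0).round(3),q.max(0).round(3),np.percentile(q[:,2],[10,50,90]).round(3))
  y=(h>20)&(h<34)&(s>110)&(v>90)&(X>.4)&(X<.48)&(Y<-.3)&(Y>-.5)
  q=W[y];
  if len(q)>4: r=cv2.minAreaRect(q[:,:2].astype(np.float32)*1000);print('yel',len(q),r,np.median(q,0).round(3),np.percentile(q,[5,95],0).round(3))
  bl=(h>105)&(h<125)&(s>150)&(abs(X-.56)<.1)&(abs(Y-.31)<.1)
  c=np.argwhere(bl).mean(0); print('mat',ray(c[1],c[0],.003,f['K'],f['T']).round(4))
E
```

```text
base 520 [570.  40.] [246. 165.] 86.9 med [0.525 0.014 0.037] [ 0.482 -0.087  0.026] [0.647 0.165 0.046]
all>.026 1774 [566.  49.] [168. 298.] 0.0 med [0.545 0.037 0.073] [ 0.482 -0.1    0.026] [0.65  0.198 0.206]
block 614 [555.  20.] [135. 250.] 6.2 med [0.533 0.019 0.074] [ 0.493 -0.097  0.066] [0.636 0.145 0.08 ]
red 17 [598.  69.] [274.  26.] 64.6 med [ 0.547 -0.048  0.143] [ 0.528 -0.052  0.138] [0.65  0.198 0.166]
ear+ 54 [600. 159.] [118.  29.] 27.1 med [0.565 0.14  0.14 ] [0.543 0.134 0.102] [0.65  0.198 0.166]
can 247 [560.  68.] [75. 73.] 37.9 med [0.552 0.066 0.14 ] [0.523 0.029 0.124] [0.597 0.108 0.151]
handle 63 [560.  67.] [15. 79.] 9.8 med [0.559 0.068 0.193] [0.55  0.028 0.174] [0.571 0.106 0.206]
rod 272 [ 0.0383  0.9993  0.4408 -0.2753] [ 0.421 -0.404  0.035] [ 0.464 -0.128  0.06 ] [0.042 0.048 0.054]
yel 55 ((442.2041931152344, -375.8995666503906), (25.90407371520996, 45.12137985229492), 0.8670329451560974) [ 0.438 -0.372  0.051] [[ 0.429 -0.396  0.032]
 [ 0.448 -0.355  0.058]]
mat [0.5685 0.3117 0.003 ]
base 767 [572.  34.] [257. 167.] 86.3 med [0.513 0.098 0.03
[... 286 characters left out ...]
  48.] 71.3 med [ 0.548 -0.05   0.128] [ 0.524 -0.061  0.09 ] [0.65  0.199 0.198]
ear+ 124 [593. 164.] [129.  34.] 39.7 med [0.563 0.142 0.13 ] [0.543 0.11  0.1  ] [0.65  0.199 0.167]
can 398 [560.  69.] [75. 70.] 57.5 med [0.554 0.071 0.14 ] [0.525 0.025 0.12 ] [0.598 0.109 0.16 ]
handle 88 [562.  67.] [16. 76.] 10.8 med [0.56  0.071 0.192] [0.551 0.029 0.172] [0.573 0.105 0.2  ]
rod 336 [ 0.0413  0.9991  0.4427 -0.2751] [ 0.421 -0.405  0.035] [ 0.469 -0.128  0.061] [0.04  0.048 0.053]
yel 65 ((439.4620056152344, -381.5924987792969), (19.018421173095703, 63.34967803955078), 0.8609396815299988) [ 0.436 -0.378  0.051] [[ 0.431 -0.403  0.038]
 [ 0.447 -0.357  0.057]]
mat [0.5644 0.3123 0.003 ]
```

```bash
cat >> h.py <<'E'
from scipy.spatial.transform import Rotation as Rn
def plan(x,y,ztcp,yaw):
    s=sensors.read_state(); w,a,b,c=s['tool_rot']; R=Rn.from_quat([a,b,c,w]).as_matrix()
    d=R.T@(np.array([x,y,ztcp])-s['tcp_pos'])*100
    cy=np.degrees(np.arctan2(R[1,1],R[0,1])); t=-((yaw-cy+180)%360-180)
    print('t %.1f'%s['t'],'tcp',np.round(s['tcp_pos'],4),'yaw %.1f'%cy,'zaxis',R[:,2].round(3),'gap %.4f gf %.1f'%(s['finger_gap'],s['grasp_force']),'| move',d.round(2),'turn %.1f'%t,'dist %.1f cm'%np.linalg.norm(d))
E
python3 -c "
from h import *
plan(.561,.068,.303,190)"
```

```text
t 0.1 tcp [ 0.1526 -0.6057  0.3029] yaw 104.1 zaxis [-0.001  0.002 -1.   ] gap 0.0857 gf 0.0 | move [-56.05  55.36   0.1 ] turn -85.9 dist 78.8 cm
```

step_arm(
  steps="-56 55.4 0 -86;-56 55.4 0 -86;-56 55.4 0 -86;-56 55.4 0 -86;-56 55.4 0 -86;-56 55.4 0 -86;-56 55.4 0 -86;-56 55.4 0 -86;-56 55.4 0 -86;-56 55.4 0 -86;-56 55.4 0 -86;-56 55.4 0 -86",
  gripper=0,
)

```text
t: 1.1
tcp_pos: [0.4118, -0.1761, 0.3039]
tool_rot: [-0.0, 0.769, -0.64, -0.0]
force: [0.7, -0.6, 0.1]
finger_gap: 0.0856
grasp_force: 0.0
```

```bash
python3 -c "
from h import *
plan(.561,.068,.303,190)"
```

```text
t 1.1 tcp [ 0.4118 -0.1761  0.3039] yaw -169.6 zaxis [ 0.  0. -1.] gap 0.0856 gf 0.0 | move [-21.3 -19.1   0.1] turn 0.4 dist 28.6 cm
```

step_arm(
  steps="-21.3 -19.1 0 0;-21.3 -19.1 0 0;-21.3 -19.1 0 0;-21.3 -19.1 0 0;-21.3 -19.1 0 0;-21.3 -19.1 0 0;-21.3 -19.1 0 0;-21.3 -19.1 0 0;-21.3 -19.1 0 0;-21.3 -19.1 0 0",
)

```text
t: 1.93
tcp_pos: [0.5617, 0.0649, 0.3032]
tool_rot: [0.001, 0.767, -0.642, -0.001]
force: [0.3, 0.5, 0.3]
finger_gap: 0.0855
grasp_force: 0.0
```

```bash
python3 - <<'E'
from h import *
p,d,K,T=cam('wrist'); save('w1.png',p); W=cloud(d,K,T); np.savez('w1.npz',p=p,d=d,K=K,T=T)
m=(W[...,2]>.172)&(W[...,2]<.21)&(d>0); q=W[m]; print(len(q),K[0,0],(-T[:3,:3].T@T[:3,3]).round(3))
if len(q)>5: print(cv2.minAreaRect(q[:,:2].astype(np.float32)*1000),np.median(q,0).round(4),q.max(0))
plan(.561,.068,.303,190)
E
```

```text
2128 334.45955505754745 [ 0.576 -0.015  0.372]
((560.9089965820312, 64.03230285644531), (13.738612174987793, 79.77811431884766), 9.512070655822754) [0.5622 0.0587 0.1923] [0.5712537  0.10311091 0.19570477]
t 2.0 tcp [0.5616 0.0643 0.3036] yaw -169.9 zaxis [-0.001 -0.    -1.   ] gap 0.0854 gf 0.0 | move [-0.37 -0.01  0.06] turn 0.1 dist 0.4 cm
```

View pics/w1.png

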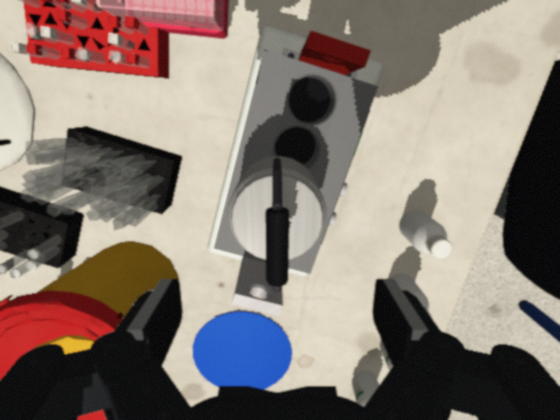

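step_arm(
  steps="-0.2 0 2 0;-0.2 0 4 0;-0.2 0 5.2 0;-0.2 0 6.2 0;-0.2 0 6.2 0;-0.2 0 6.2 0",
)

```text
t: 2.48
tcp_pos: [0.5617, 0.0661, 0.2422]
tool_rot: [0.0, 0.766, -0.643, 0.0]
force: [0.4, -0.5, -0.1]
finger_gap: 0.0853
grasp_force: 0.0
```

step_arm(
  steps="0 0 0 0;0 0 0 0;0 0 0 0;0 0 0 0;0 0 0 0;0 0 0 0;0 0 0 0;0 0 0 0",
  gripper=1,
  newtons=70,
)

```text
t: 3.15
tcp_pos: [0.5618, 0.0669, 0.2423]
tool_rot: [0.0, 0.767, -0.642, 0.0]
force: [-1.4, -0.1, 3.2]
finger_gap: 0.012
grasp_force: 68.1
```

step_arm(
  steps="0 0 -0.7 0;0 0 -1.5 0;0 0 -3 0;0 0 -5 0;0 0 -6 0;0 0 -6.5 0;0 0 -6.5 0",
)

```text
t: 3.73
tcp_pos: [0.5622, 0.067, 0.3081]
tool_rot: [-0.001, 0.766, -0.642, 0.001]
force: [-0.5, 0.3, -2.8]
finger_gap: 0.0117
grasp_force: 68.5
```

```bash
python3 - <<'E'
from h import *
plan(.566,.312,.303,190)
E
```

```text
t 3.7 tcp [0.5622 0.067  0.3081] yaw -169.9 zaxis [ 0.002  0.001 -1.   ] gap 0.0117 gf 68.5 | move [-24.05  -4.66   0.54] turn 0.1 dist 24.5 cm
```

step_arm(
  steps="0 0 -1.5 0;0 0 -3 0;-0.5 0 -4 0;-2 -0.3 -4.5 0;-4 -0.8 -4.5 0;-6.5 -1.2 -4.5 0;-9 -1.7 -4.5 0;-11.5 -2.2 -4.5 0;-14 -2.7 -4.5 0;-16.5 -3.2 -4.5 0;-19 -3.7 -4.5 0;-21.5 -4.2 -4.5 0",
)

```text
t: 4.73
tcp_pos: [0.565, 0.2875, 0.3507]
tool_rot: [0.001, 0.767, -0.642, -0.001]
force: [-0.4, 0.5, -2.4]
finger_gap: 0.0116
grasp_force: 68.5
```

step_arm(
  steps="-1.5 -0.3 0 0;-2.2 -0.4 0 0;-2.5 -0.5 0 0;-2.5 -0.5 1 0;-2.5 -0.5 3 0;-2.5 -0.5 5.5 0;-2.5 -0.5 8 0;-2.5 -0.5 10 0;-2.5 -0.5 10 0;-2.5 -0.5 10 0",
)

```text
t: 5.57
tcp_pos: [0.566, 0.3098, 0.2508]
tool_rot: [0.002, 0.766, -0.643, -0.0]
force: [1.5, 0.8, -2.2]
finger_gap: 0.0114
grasp_force: 68.5
```

```bash
python3 - <<'E'
from h import *
plan(.566,.312,.172,190)
f=cam('scene'); p,d,K,T=f; W=cloud(d,K,T)
hsv=cv2.cvtColor(p,cv2.COLOR_RGB2HSV).astype(int); h,s,v=[hsv[...,i] for i in range(3)]
m=(s<60)&(abs(W[...,0]-.565)<.06)&(abs(W[...,1]-.312)<.06)&(W[...,2]>.02)&(W[...,2]<.15)&(d>0);q=W[m];print(np.percentile(q,[2,50,98],0).round(3))
save('s2.png',cv2.resize(p[170:330,130:330],None,fx=3.5,fy=3.5))
E
```

```text
t 5.6 tcp [0.566  0.3098 0.2508] yaw -170.0 zaxis [-0.002 -0.003 -1.   ] gap 0.0114 gf 68.5 | move [-0.23 -0.06  7.88] turn 0.0 dist 7.9 cm
[[0.529 0.277 0.088]
 [0.542 0.321 0.135]
 [0.585 0.346 0.15 ]]
```

View pics/s2.png

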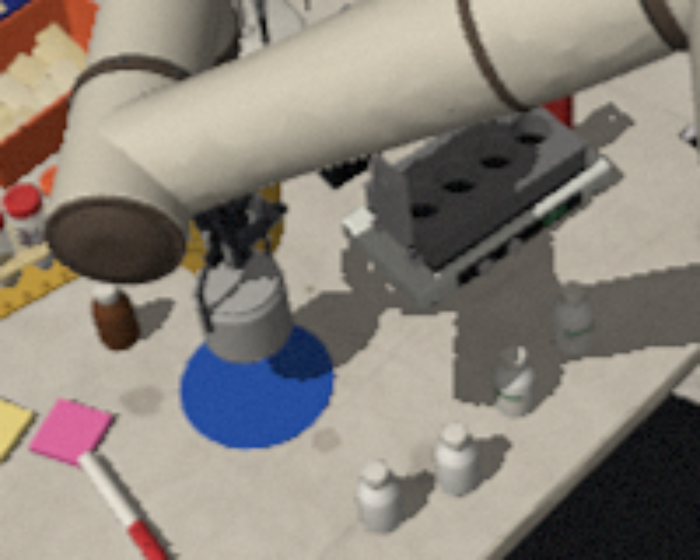

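step_arm(
  steps="-0.2 0 2 0;-0.2 0 4 0;-0.2 0 6 0;-0.2 0 7 0;-0.2 0 7.4 0;-0.2 0 7.7 0;-0.2 0 7.9 0;-0.2 0 7.9 0;-0.2 0 7.9 0",
)

```text
t: 6.37
tcp_pos: [0.5663, 0.3137, 0.1741]
tool_rot: [-0.001, 0.767, -0.642, 0.0]
force: [0.3, -0.1, -3.0]
finger_gap: 0.0116
grasp_force: 68.5
```

step_arm(
  steps="0 0 0 0;0 0 0 0;0 0 0 0;0 0 0 0;0 0 0 0;0 0 0 0",
  gripper=0,
)

```text
t: 6.87
tcp_pos: [0.5659, 0.3135, 0.1732]
tool_rot: [-0.0, 0.767, -0.642, 0.0]
force: [0.4, 1.1, -0.3]
finger_gap: 0.0826
grasp_force: 0.0
```

step_arm(
  steps="0 0 -2 0;0 0 -5 0;0 0 -9 0;0 0 -12 0;0 0 -15 0;4 0 -15 0;8 1 -15 0;12 2 -15 0;16 4 -15 0;20 6 -15 0;23 7 -15 0;23 7 -15 0",
)

```text
t: 7.87
tcp_pos: [0.5351, 0.0697, 0.3237]
tool_rot: [0.0, 0.765, -0.644, -0.0]
force: [0.5, 1.0, -0.5]
finger_gap: 0.0851
grasp_force: 0.0
```

```bash
cat >> h.py <<'E'
def canister():
    for n in('top','scene'):
        p,d,K,T=cam(n);W=cloud(d,K,T)
        b=(abs(W[...,0]-.566)<.09)&(abs(W[...,1]-.312)<.09)&(d>0)
        for lo,hi in((.055,.085),(.1,.14)):
            q=W[b&(W[...,2]>lo)&(W[...,2]<hi)]
            if len(q)>5: r=cv2.minAreaRect(q[:,:2].astype(np.float32)*1000); print(n,lo,len(q),np.round(r[0]),np.round(r[1]),q.max(0).round(3))
E
python3 - <<'E'
from h import *
canister()
plan(.4,.2,.3,180)
p,d,K,T=cam('wrist'); save('w2.png',p); np.savez('w2.npz',p=p,d=d,K=K,T=T)
E
```

```text
scene 0.055 455 [598. 284.] [ 71. 167.] [0.656 0.356 0.085]
scene 0.1 154 [598. 280.] [ 47. 159.] [0.656 0.353 0.137]
t 8.0 tcp [0.5369 0.0733 0.3235] yaw -170.1 zaxis [ 0.001  0.    -1.   ] gap 0.0855 gf 0.0 | move [-14.84  11.3    2.34] turn 9.9 dist 18.8 cm
```

View pics/w2.png

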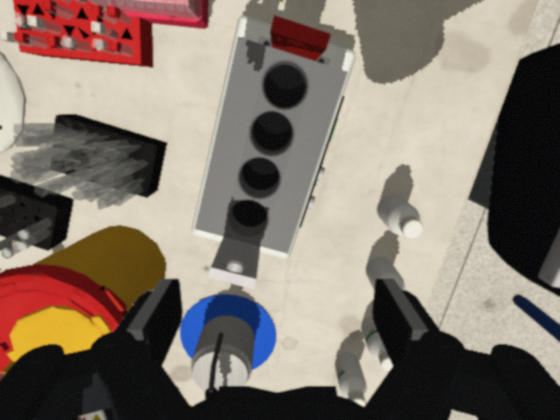

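```bash
cat >> h.py <<'E'
def recesses(f):
    p,d,K,T=f; W=cloud(d,K,T)
    v,u=np.mgrid[0:d.shape[0],0:d.shape[1]]
    o=-T[:3,:3].T@T[:3,3]; P=o+(W-o)*((.073-o[2])/(W[...,2]-o[2]-1e-9))[...,None]
    m=(W[...,2]<.066)&(d>0)
    n,l,st,c=cv2.connectedComponentsWithStats(m.astype(np.uint8),connectivity=4); out=[]
    for i in range(1,n):
        q=P[l==i]
        if not(150<st[i,4]<6000): continue
        (cx,cy),r=cv2.minEnclosingCircle(q[:,:2].astype(np.float32)*1000)
        if 16<r<24: out.append((cx,cy)); print('hole',c[i].round(0),st[i,4],'c %.1f %.1f r %.1f'%(cx,cy,r),'centroid',(q[:,:2].mean(0)*1000).round(1),(np.ptp(q[:,:2],axis=0)*1000).round(1))
    return np.array(out)
def caps(f,zt=.074):
    p,d,K,T=f; W=cloud(d,K,T)
    hsv=cv2.cvtColor(p,cv2.COLOR_RGB2HSV).astype(int)
    m=(W[...,2]>zt-.005)&(W[...,2]<zt+.012)&(d>0)&(W[...,0]<.46)&(W[...,0]>.32)&(hsv[...,1]<90)
    n,l,st,c=cv2.connectedComponentsWithStats(m.astype(np.uint8))
    for i in range(1,n):
        if st[i,4]<60: continue
        q=W[l==i]; qp=ray(*c[i],zt,K,T)
        (cx,cy),r=cv2.minEnclosingCircle(q[:,:2].astype(np.float32)*1000)
        print('cap px',c[i].round(0),st[i,4],'ray',(qp[:2]*1000).round(1),'circ %.1f %.1f r %.1f'%(cx,cy,r),'zmed %.4f'%np.median(q[:,2]))
E
python3 - <<'E'
from h import *
a=np.load('w2.npz'); f=[a[k] for k in'pdKT']
o=recesses(f)
if len(o)>1:
  l=cv2.fitLine(o.astype(np.float32),cv2.DIST_L2,0,.01,.01).ravel(); print(l, np.degrees(np.arctan2(l[0],l[1])))
W=cloud(*f[1:]); X,Y,Z=[W[...,i] for i in range(3)]
for nm,m in(('block',(Z>.07)&(Z<.076)&(X>.48)&(X<.64)&(Y>-.1)&(Y<.2)),('earR',(Z>.137)&(Z<.146)&(Y<-.03)&(Y>-.08)&(abs(X-.55)<.05)),('earG',(Z>.137)&(Z<.146)&(Y<.16)&(Y>.12)&(abs(X-.56)<.05))):
  q=W[m]; r=cv2.minAreaRect(q[:,:2].astype(np.float32)*1000); print(nm,len(q),np.round(r[0],1),np.round(r[1],1),r[2],np.median(q,0).round(4))
caps(f)
plan(.385,.27,.32,175)
E
```

```text
hole [285.  85.] 1592 c 546.3 -23.1 r 19.5 centroid [546.3 -23.4] [38.8 38.6]
hole [272. 132.] 1392 c 550.9 19.7 r 19.4 centroid [550.9  19.5] [38.5 38.5]
hole [260. 176.] 1210 c 555.5 62.7 r 19.4 centroid [555.6  62.6] [38.6 37.8]
hole [248. 217.] 1058 c 560.2 105.7 r 19.3 centroid [560.2 105.7] [38.4 37.3]
hole [ 94. 416.] 175 c 716.6 401.3 r 18.7 centroid [713.6 401.7] [34.9 20.6]
hole [461. 416.] 176 c 255.0 319.3 r 18.6 centroid [257.8 320.7] [36.  15.1]
[ 2.2651291e-01 -9.7400814e-01  5.3076422e+02  1.4759845e+02] 166.90814
block 15138 [576.  32.] [201.1 147.7] 83.9770736694336 [0.5578 0.0311 0.072 ]
earR 1034 [543.  -54.2] [10.3 39.9] 83.66963958740234 [ 0.5434 -0.0541  0.1401]
earG 565 [563.7 138.2] [11.2 40. ] 83.39127349853516 [0.5636 0.1378 0.1399]
cap px [413. 228.] 311 ray [393.8  88. ] circ 392.2 89.2 r 10.6 zmed 0.0725
cap px [387. 364.] 119 ray [373.3 257.7] circ 371.3 259.6 r 9.4 zmed 0.0723
cap px [360. 401.] 77 ray [390.  317.7] circ 389.2 322.1 r 9.3 zmed 0.0717
t 8.0 tcp [0.5373 0.0744 0.3233] yaw -170.0 zaxis [ 0.001  0.    -1.   ] gap 0.0855 gf 0.0 | move [-21.91  11.59   0.32] turn 15.0 dist 24.8 cm
```

```bash
python3 - <<'E'
from h import *
f=cam('wrist'); 
o=recesses(f)[:4]
W=cloud(*f[1:]); X,Y,Z=[W[...,i] for i in range(3)]
for nm,m in(('earR',(Z>.137)&(Z<.146)&(Y<-.03)&(Y>-.08)&(abs(X-.55)<.05)),('earG',(Z>.137)&(Z<.146)&(Y<.16)&(Y>.12)&(abs(X-.56)<.05))):
  q=W[m]; r=cv2.minAreaRect(q[:,:2].astype(np.float32)*1000); print(nm,len(q),np.round(r[0],1),np.round(r[1],1),r[2],np.median(q,0).round(4))
plan(.385,.27,.32,174)
E
```

```text
hole [286.  83.] 1596 c 546.3 -23.2 r 19.5 centroid [546.4 -23.4] [38.5 38.6]
hole [273. 131.] 1400 c 550.9 19.9 r 19.6 centroid [550.9  19.5] [38.7 38.6]
hole [260. 175.] 1222 c 555.5 62.8 r 19.4 centroid [555.6  62.6] [38.6 37.9]
hole [249. 216.] 1057 c 560.1 105.7 r 19.4 centroid [560.3 105.6] [38.7 37.4]
hole [ 94. 416.] 176 c 716.3 402.3 r 18.7 centroid [713.2 402.7] [34.9 20.7]
hole [461. 416.] 177 c 255.1 319.7 r 18.6 centroid [257.8 321.1] [36.  15.1]
earR 1033 [543.  -54.2] [10.4 39.9] 83.71418762207031 [ 0.5431 -0.054   0.1402]
earG 568 [563.7 138.7] [11.8 40. ] 83.10650634765625 [0.5636 0.138  0.1399]
t 8.1 tcp [0.5374 0.0751 0.3231] yaw -169.9 zaxis [ 0.001  0.    -1.   ] gap 0.0851 gf 0.0 | move [-21.86  11.59   0.3 ] turn 16.1 dist 24.7 cm
```

step_arm(
  steps="-21.9 11.6 0.3 16;-21.9 11.6 0.3 16;-21.9 11.6 0.3 16;-21.9 11.6 0.3 16;-21.9 11.6 0.3 16;-21.9 11.6 0.3 16;-21.9 11.6 0.3 16;-21.9 11.6 0.3 16;-21.9 11.6 0.3 16;-21.9 11.6 0.3 16;-21.9 11.6 0.3 16",
)

```text
t: 8.98
tcp_pos: [0.3852, 0.2695, 0.3197]
tool_rot: [-0.0, -0.669, 0.743, -0.0]
force: [-0.5, 0.1, 0.7]
finger_gap: 0.0852
grasp_force: 0.0
```

```bash
python3 - <<'E'
from h import *
f=cam('wrist');f=cam('wrist');save('w3.png',f[0]); caps(f)
plan(.385,.27,.32,174)
canister()
E
```

```text
cap px [266.  85.] 444 ray [384.5 172.4] circ 384.6 172.4 r 10.2 zmed 0.0727
cap px [293. 179.] 349 ray [368.1 258.7] circ 368.1 259.6 r 10.2 zmed 0.0725
cap px [278. 245.] 295 ray [389.4 325.6] circ 389.3 327.1 r 10.5 zmed 0.0725
cap px [272. 385.] 173 ray [415.5 505.5] circ 416.2 509.5 r 10.4 zmed 0.0722
t 9.1 tcp [0.3853 0.2692 0.3198] yaw 174.0 zaxis [-0. -0. -1.] gap 0.0851 gf 0.0 | move [-0.07  0.03 -0.02] turn -0.0 dist 0.1 cm
top 0.055 244 [600. 294.] [ 76. 154.] [0.654 0.355 0.084]
top 0.1 65 [592. 280.] [ 45. 160.] [0.651 0.354 0.132]
scene 0.055 457 [604. 293.] [ 74. 159.] [0.656 0.356 0.085]
scene 0.1 154 [596. 280.] [ 45. 158.] [0.656 0.352 0.14 ]
```

View pics/w3.png

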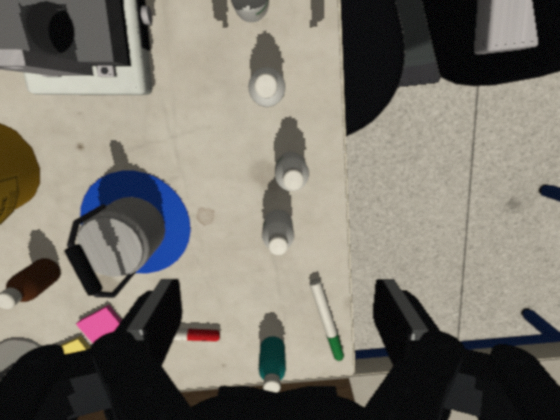

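step_arm(
  steps="3 -0.3 2 0;6 -0.6 5 0;8.5 -0.9 9 0;9.4 -0.9 13 0;9.4 -0.9 16 0;9.4 -0.9 18.5 0;9.4 -0.9 20.5 0;9.4 -0.9 21.5 0;9.4 -0.9 21.5 0;9.4 -0.9 21.5 0;9.4 -0.9 21.5 0",
)

```text
t: 10.1
tcp_pos: [0.3845, 0.1759, 0.1057]
tool_rot: [0.001, -0.67, 0.743, -0.0]
force: [-0.6, -0.1, 0.6]
finger_gap: 0.0854
grasp_force: 0.0
```

step_arm(
  steps="0 0 0 0;0 0 0 0;0 0 0 0;0 0 0 0;0 0 0 0;0 0 0 0;0 0 0 0",
  gripper=1,
  newtons=40,
)

```text
t: 10.68
tcp_pos: [0.3841, 0.1758, 0.1055]
tool_rot: [0.0, -0.67, 0.743, -0.0]
force: [-0.5, -0.2, 6.6]
finger_gap: 0.0349
grasp_force: 39.4
```

step_arm(
  steps="0 0 -1 0;0 0 -3 0;0 0 -6 0;0 0 -9 0;0 0 -12 0;0 0 -14 0;0 0 -15 0;0 0 -15 0;0 0 -15 0;0 0 -15 0",
)

```text
t: 11.52
tcp_pos: [0.3832, 0.1751, 0.2537]
tool_rot: [-0.001, -0.67, 0.743, 0.0]
force: [-0.5, -0.7, -0.4]
finger_gap: 0.035
grasp_force: 40.1
```

```bash
python3 - <<'E'
from h import *
f=cam('wrist');save('w4.png',f[0]); s=sensors.read_state(); t=np.array(s['tcp_pos']); zt=t[2]-.105+.074; print(zt)
caps(f,zt)
plan(.5463,-.0202,.22,174)
E
```

```text
0.22255737184806273
cap px [278. 326.] 2194 ray [381.7 168.8] circ 381.8 171.8 r 10.9 zmed 0.2207
cap px [188. 328.] 2322 ray [413.5 166.6] circ 415.9 170.6 r 19.9 zmed 0.2290
cap px [367. 328.] 2375 ray [350.3 172.9] circ 348.8 177.7 r 19.9 zmed 0.2287
t 11.6 tcp [0.3833 0.1751 0.2536] yaw 174.1 zaxis [-0.002 -0.002 -1.   ] gap 0.0351 gf 40.1 | move [ 17.73 -18.24   3.35] turn 0.1 dist 25.7 cm
```

View pics/w4.png

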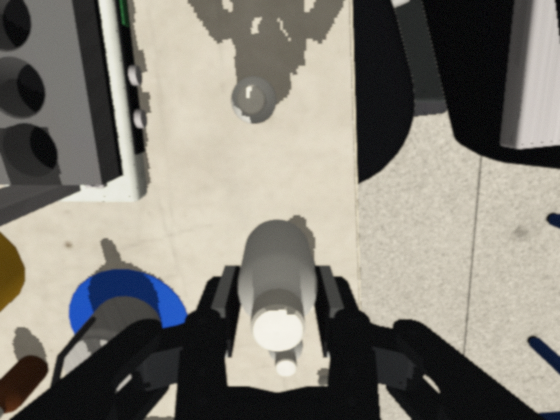

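step_arm(
  steps="1 -1 0 0;3 -3 0 0;5.5 -5.7 0 0;8 -8.3 0 0;10.5 -11 0 0;13 -13.6 0 0;15.2 -15.8 1 0;16.8 -17.5 2 0;17.66 -18.4 3.3 0;17.66 -18.4 3.3 0;17.66 -18.4 3.3 0;17.66 -18.4 3.3 0",
)

```text
t: 12.57
tcp_pos: [0.5483, -0.0188, 0.2213]
tool_rot: [-0.001, -0.67, 0.743, 0.0]
force: [0.9, 1.0, -0.5]
finger_gap: 0.035
grasp_force: 40.1
```

```bash
python3 - <<'E'
from h import *
f=cam('wrist');recesses(f); s=sensors.read_state(); t=np.array(s['tcp_pos']); zt=t[2]-.105+.074
p,d,K,T=f;W=cloud(d,K,T)
c=(cv2.cvtColor(p,cv2.COLOR_RGB2HSV)[...,2]>150)&(abs(W[...,2]-zt)<.006)&(abs(W[...,0]-t[0])<.02)
v,u=np.nonzero(c); print(len(u),u.mean(),v.mean(),ray(u.mean(),v.mean(),zt,K,T),t)
plan(.5478,-.0198,.148,174)
E
```

```text
hole [279. 220.] 370 c 546.1 -23.7 r 19.1 centroid [545.8 -23.4] [38.1 13.8]
hole [277. 369.] 1265 c 559.7 102.7 r 19.1 centroid [559.8 103. ] [38.1 34.5]
1705 274.78709677419357 329.5090909090909 [ 0.54792799 -0.02419812  0.19099001] [ 0.54837165 -0.01847817  0.22199001]
t 12.6 tcp [ 0.5484 -0.0185  0.222 ] yaw 174.1 zaxis [-0. -0. -1.] gap 0.0351 gf 40.1 | move [0.14 0.04 7.4 ] turn 0.1 dist 7.4 cm
```

step_arm(
  steps="0.14 0.1 1 0;0.14 0.1 2.2 0;0.14 0.1 3.2 0;0.14 0.1 3.8 0;0.14 0.1 4.2 0;0.14 0.1 4.6 0;0.14 0.1 5 0;0.14 0.1 5.2 0",
)

```text
t: 13.28
tcp_pos: [0.5475, -0.0203, 0.1696]
tool_rot: [-0.0, -0.67, 0.743, 0.0]
force: [-0.7, 0.1, -0.3]
finger_gap: 0.0351
grasp_force: 40.1
```

step_arm(
  steps="0 0 0.5 0;0 0 1 0;0 0 1.4 0;0 0 1.7 0;0 0 1.9 0;0 0 2 0;0 0 2 0",
)

```text
t: 13.87
tcp_pos: [0.5475, -0.0204, 0.1497]
tool_rot: [-0.0, -0.67, 0.743, 0.0]
force: [-0.1, 0.1, -1.0]
finger_gap: 0.035
grasp_force: 40.1
```

step_arm(
  steps="0 0 0 0;0 0 0 0;0 0 0 0;0 0 0 0;0 0 -2 0;0 0 -4.5 0;0 0 -8 0;0 0 -12 0;0 0 -15 0;0 0 -17 0;0 0 -17 0;0 0 -17 0",
  gripper=0,
)

```text
t: 14.87
tcp_pos: [0.5477, -0.0202, 0.3213]
tool_rot: [0.002, -0.67, 0.743, -0.001]
force: [0.3, 0.5, -0.2]
finger_gap: 0.0856
grasp_force: 0.0
```

```bash
python3 - <<'E'
from h import *
plan(.369,.2643,.25,174);plan(.369,.2643,.1055,174);
p,d,K,T=cam('top'); W=cloud(d,K,T)
m=(W[...,2]>.08)&(W[...,2]<.125)&(W[...,0]>.5)&(W[...,0]<.6)&(W[...,1]>-.05)&(W[...,1]<.13);q=W[m];print(len(q),np.median(q,0),q.max(0))
m=(abs(W[...,0]-.566)<.06)&(abs(W[...,1]-.312)<.06)&(d>0)&(W[...,2]>.1);q=W[m];print('can',len(q),q.min(0).round(3),q.max(0).round(3))
E
```

```text
t 14.9 tcp [ 0.5477 -0.0202  0.3213] yaw 174.1 zaxis [ 0.003  0.001 -1.   ] gap 0.0856 gf 0.0 | move [-26.45  20.73   7.11] turn 0.1 dist 34.3 cm
t 14.9 tcp [ 0.5477 -0.0202  0.3213] yaw 174.1 zaxis [ 0.003  0.001 -1.   ] gap 0.0856 gf 0.0 | move [-26.43  20.77  21.56] turn 0.1 dist 39.9 cm
55 [0.53296341 0.01665037 0.0820333 ] [0.59454391 0.09212181 0.12095429]
can 54 [0.556 0.282 0.103] [0.573 0.354 0.132]
```

step_arm(
  steps="-26.4 20.75 4 0;-26.4 20.75 4 0;-26.4 20.75 5 0;-26.4 20.75 6 0;-26.4 20.75 7 0;-26.4 20.75 8 0;-26.4 20.75 8 0;-26.4 20.75 8 0;-26.4 20.75 8 0;-26.4 20.75 8 0;-26.4 20.75 8 0;-26.4 20.75 8 0",
)

```text
t: 15.92
tcp_pos: [0.3684, 0.263, 0.2394]
tool_rot: [-0.001, -0.67, 0.743, -0.0]
force: [0.1, -0.9, -0.2]
finger_gap: 0.0854
grasp_force: 0.0
```

```bash
python3 - <<'E'
from h import *
plan(.369,.2643,.1055,174)
p,d,K,T=cam('wrist'); W=cloud(d,K,T)
for lo,hi in((.062,.085),): 
  m=((W[...,2]>lo)&(W[...,2]<hi)&(W[...,0]<.42)&(W[...,0]>.33)&(W[...,1]<.4)&(W[...,1]>.05)).astype(np.uint8)
  n,l,st,c=cv2.connectedComponentsWithStats(m)
  for i in range(1,n):
    if st[i,4]>50: print(c[i].round(),st[i,4],ray(*c[i],.074,K,T).round(4))
E
```

```text
t 15.9 tcp [0.3684 0.263  0.2394] yaw 174.1 zaxis [-0.001 -0.001 -1.   ] gap 0.0854 gf 0.0 | move [-0.15 -0.05 13.39] turn 0.1 dist 13.4 cm
[276. 212.] 637 [0.3678 0.2575 0.074 ]
[259. 292.] 574 [0.3889 0.323  0.074 ]
```

step_arm(
  steps="-0.1 -0.05 3.5 0;-0.1 -0.05 7 0;-0.1 -0.05 10 0;-0.1 -0.05 12 0;-0.1 -0.05 13 0;-0.1 -0.05 13.4 0;-0.1 -0.05 13.4 0;-0.1 -0.05 13.4 0;-0.1 -0.05 13.4 0",
)

```text
t: 16.72
tcp_pos: [0.3696, 0.2648, 0.1069]
tool_rot: [0.001, -0.669, 0.743, 0.0]
force: [0.2, 0.1, -1.1]
finger_gap: 0.0853
grasp_force: 0.0
```

step_arm(
  steps="0 0 0 0;0 0 0 0;0 0 0 0;0 0 0 0;0 0 0 0;0 0 0 0;0 0 0 0",
  gripper=1,
)

```text
t: 17.3
tcp_pos: [0.369, 0.2648, 0.1064]
tool_rot: [0.0, -0.67, 0.743, -0.0]
force: [-0.7, -0.7, 6.1]
finger_gap: 0.0351
grasp_force: 39.6
```

step_arm(
  steps="0 0 -1 0;0 0 -3 0;0 0 -6 0;0 0 -9 0;0 0 -12 0;0 0 -14 0;0 0 -15 0;0 0 -15 0;0 0 -15 0;0 0 -15 0",
)

```text
t: 18.13
tcp_pos: [0.3684, 0.264, 0.2546]
tool_rot: [-0.001, -0.67, 0.743, -0.0]
force: [0.1, -0.0, -0.5]
finger_gap: 0.0351
grasp_force: 40.1
```

```bash
cat >> h.py <<'E'
def held(off=.031):
    f=cam('wrist'); t=np.array(sensors.read_state()['tcp_pos']); zt=t[2]-off
    p,d,K,T=f;W=cloud(d,K,T)
    c=(cv2.cvtColor(p,cv2.COLOR_RGB2HSV)[...,2]>130)&(abs(W[...,2]-zt)<.006)&(abs(W[...,0]-t[0])<.02)
    v,u=np.nonzero(c); r=ray(u.mean(),v.mean(),zt,K,T); print('held cap-tcp mm',len(u),u.mean().round(1),v.mean().round(1),((r-t)*1000).round(1),'zmed',np.median(W[c][:,2])-t[2])
    return f
E
python3 - <<'E'
from h import *
held(); plan(.552,.024,.22,174)
E
```

```text
held cap-tcp mm 1801 277.0 324.7 [ -1.3  -6.8 -31. ] zmed -0.03359677097250244
t 18.2 tcp [0.3684 0.264  0.2544] yaw 174.1 zaxis [-0.002 -0.002 -1.   ] gap 0.0351 gf 40.1 | move [ 21.97 -20.75   3.46] turn 0.1 dist 30.4 cm
```

step_arm(
  steps="1.2 -1.1 0 0;3.6 -3.4 0 0;6.6 -6.2 0 0;9.6 -9.1 0 0;12.6 -11.9 0 0;15.6 -14.8 0 0;18.2 -17.2 1 0;20.2 -19.1 2 0;21.4 -20.3 2.5 0;21.95 -20.8 3 0;21.95 -20.8 3.3 0;21.95 -20.8 3.3 0",
)

```text
t: 19.18
tcp_pos: [0.5523, 0.0249, 0.2212]
tool_rot: [-0.001, -0.669, 0.743, 0.001]
force: [-0.6, 1.2, -0.2]
finger_gap: 0.0348
grasp_force: 40.1
```

```bash
python3 - <<'E'
from h import *
plan(.552,.024,.22,174)
f=held(); recesses(f);plan(.5522,.024,.17,174)
E
```

```text
t 19.2 tcp [0.5523 0.0249 0.2212] yaw 174.1 zaxis [-0.003 -0.001 -1.   ] gap 0.0348 gf 40.1 | move [0.09 0.02 0.12] turn 0.1 dist 0.2 cm
held cap-tcp mm 2058 277.7 322.5 [ -1.9  -8.9 -31. ] zmed -0.03472472970665308
hole [285. 136.] 199 c 545.1 -26.5 r 19.1 centroid [540.  -35.9] [35.9 25.1]
hole [277. 208.] 1229 c 550.8 18.4 r 19.2 centroid [550.1  11.4] [38.1 26.7]
hole [238. 370.] 684 c 594.5 145.1 r 17.6 centroid [595.2 144.5] [22.5 30.3]
hole [315. 370.] 753 c 533.8 151.6 r 18.1 centroid [533.1 151.2] [21.7 31.4]
t 19.2 tcp [0.5525 0.0254 0.2221] yaw 174.1 zaxis [-0.002 -0.    -1.   ] gap 0.0354 gf 40.1 | move [0.14 0.   5.21] turn 0.1 dist 5.2 cm
```

```bash
cat >> h.py <<'E'
def held(off=.031):
    f=cam('wrist'); t=np.array(sensors.read_state()['tcp_pos']); zt=t[2]-off
    p,d,K,T=f;W=cloud(d,K,T)
    m=((abs(W[...,2]-zt)<.008)&(abs(W[...,0]-t[0])<.0145)&(abs(W[...,1]-t[1])<.03)).astype(np.uint8)
    n,l,st,c=cv2.connectedComponentsWithStats(m); i=1+np.argmax(st[1:,4]); q=W[l==i]; zm=np.median(q[:,2]); q=q[abs(q[:,2]-zm)<.0025]
    (cx,cy),r=cv2.minEnclosingCircle((q[:,:2]*1000).astype(np.float32))
    print('held: px',c[i].round(1),st[i],'circ-tcp %.1f %.1f r %.1f'%(cx-t[0]*1000,cy-t[1]*1000,r),'z-tcp %.4f'%(zm-t[2]),'zrange over y slope',np.polyfit(q[:,1],q[:,2],1)[0].round(3),np.polyfit(q[:,0],q[:,2],1)[0].round(3))
    return f
E
python3 - <<'E'
from h import *
f=held(); save('w5.png',f[0][170:420,180:380].repeat(3,0).repeat(3,1)[:600]); plan(.5522,.024,.17,174)
E
```

```text
held: px [277.8 319.5] [ 251  293   55   53 2286] circ-tcp -1.3 -5.5 r 10.7 z-tcp -0.0346 zrange over y slope 0.03 0.007
t 19.3 tcp [0.5526 0.0257 0.2228] yaw 174.2 zaxis [-0.001 -0.    -1.   ] gap 0.0350 gf 40.1 | move [0.17 0.02 5.28] turn 0.2 dist 5.3 cm
```

View pics/w5.png

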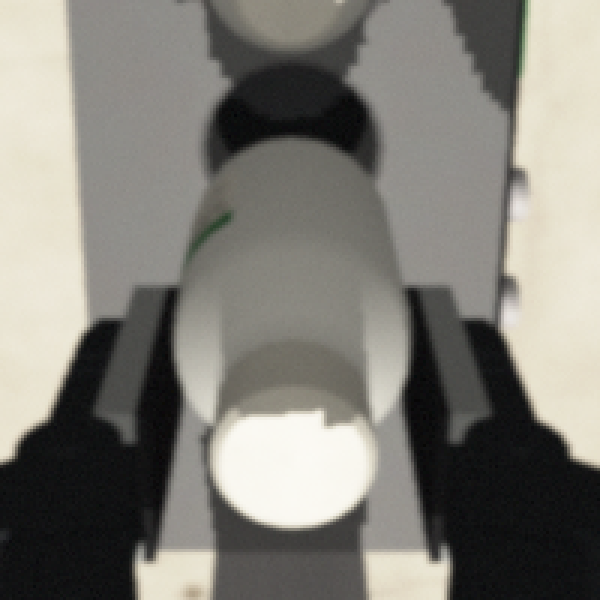

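step_arm(
  steps="0.17 0.02 1 0;0.17 0.02 2.2 0;0.17 0.02 3.2 0;0.17 0.02 3.8 0;0.17 0.02 4.2 0;0.17 0.02 4.6 0;0.17 0.02 5 0;0.17 0.02 5.2 0",
)

```text
t: 19.95
tcp_pos: [0.5528, 0.0234, 0.1706]
tool_rot: [0.0, -0.67, 0.743, 0.0]
force: [-0.7, 1.3, 0.2]
finger_gap: 0.0349
grasp_force: 40.1
```

step_arm(
  steps="0 0 0.5 0;0 0 1 0;0 0 1.4 0;0 0 1.7 0;0 0 1.9 0;0 0 2.05 0;0 0 2.05 0",
)

```text
t: 20.53
tcp_pos: [0.5528, 0.0233, 0.15]
tool_rot: [-0.0, -0.67, 0.743, 0.0]
force: [-0.1, 2.4, -1.3]
finger_gap: 0.0351
grasp_force: 40.1
```

step_arm(
  steps="0 0 0 0;0 0 0 0;0 0 0 0;0 0 0 0;0 0 -2 0;0 0 -4.5 0;0 0 -8 0;0 0 -12 0;0 0 -15 0;0 0 -17 0;0 0 -17 0;0 0 -17 0",
  gripper=0,
)

```text
t: 21.53
tcp_pos: [0.553, 0.0231, 0.3218]
tool_rot: [0.002, -0.67, 0.743, -0.001]
force: [-0.5, -0.6, 0.3]
finger_gap: 0.0856
grasp_force: 0.0
```

```bash
cat >> h.py <<'E'
def placed():
    p,d,K,T=cam('wrist'); W=cloud(d,K,T)
    m=((W[...,2]>.108)&(W[...,2]<.124)&(W[...,0]>.51)&(W[...,0]<.6)&(W[...,1]>-.048)&(W[...,1]<.13)).astype(np.uint8)
    n,l,st,c=cv2.connectedComponentsWithStats(m)
    for i in range(1,n):
        if st[i,4]>50:
            q=W[l==i];zm=np.median(q[:,2]); q=q[abs(q[:,2]-zm)<.003];(cx,cy),r=cv2.minEnclosingCircle((q[:,:2]*1000).astype(np.float32)); print('placed',c[i].round(),'c %.1f %.1f r %.1f z %.4f'%(cx,cy,r,zm))
E
python3 - <<'E'
from h import *
placed(); plan(.390,.3325,.1055,174)
E
```

```text
placed [279. 147.] c 546.9 -23.6 r 10.2 z 0.1156
placed [279. 196.] c 551.5 18.5 r 10.4 z 0.1155
t 21.6 tcp [0.5524 0.023  0.3202] yaw 174.1 zaxis [-0.  0. -1.] gap 0.0855 gf 0.0 | move [-29.1   19.35  21.49] turn 0.1 dist 41.0 cm
```

step_arm(
  steps="-29.1 19.35 4 0;-29.1 19.35 4 0;-29.1 19.35 5 0;-29.1 19.35 6 0;-29.1 19.35 7 0;-29.1 19.35 8 0;-29.1 19.35 8 0;-29.1 19.35 8 0;-29.1 19.35 8 0;-29.1 19.35 8 0;-29.1 19.35 8 0;-29.1 19.35 8 0",
)

```text
t: 22.58
tcp_pos: [0.3902, 0.3319, 0.2394]
tool_rot: [-0.001, -0.67, 0.743, -0.0]
force: [-0.1, -0.8, -0.5]
finger_gap: 0.0854
grasp_force: 0.0
```

```bash
cat >> h.py <<'E'
def below():
  t=sensors.read_state()['tcp_pos']; f=cam('wrist'); p,d,K,T=f; W=cloud(d,K,T)
  m=((W[...,2]>.066)&(W[...,2]<.085)&(abs(W[...,0]-t[0])<.035)&(abs(W[...,1]-t[1])<.12)).astype(np.uint8)
  n,l,st,c=cv2.connectedComponentsWithStats(m)
  for i in range(1,n):
    if st[i,4]>50:
      q=W[l==i]; zm=np.median(q[:,2]);q=q[abs(q[:,2]-zm)<.003];(cx,cy),r=cv2.minEnclosingCircle((q[:,:2]*1000).astype(np.float32)); print('cap',c[i].round(),st[i,4],'c %.1f %.1f r %.1f z %.4f'%(cx,cy,r,zm))
E
python3 - <<'E'
from h import *
below(); plan(.390,.3325,.1055,174)
E
```

```text
cap [276. 211.] 604 c 389.8 327.2 r 10.4 z 0.0725
t 22.6 tcp [0.3905 0.3317 0.2399] yaw 174.0 zaxis [-0.001 -0.001 -1.   ] gap 0.0857 gf 0.0 | move [-0.1   0.05 13.44] turn 0.0 dist 13.4 cm
```

step_arm(
  steps="-0.05 0.05 3.5 0;-0.05 0.05 7 0;-0.05 0.05 10 0;-0.05 0.05 12 0;-0.05 0.05 13 0;-0.05 0.05 13.4 0;-0.05 0.05 13.4 0;-0.05 0.05 13.4 0;-0.05 0.05 13.4 0",
)

```text
t: 23.38
tcp_pos: [0.3906, 0.3337, 0.1079]
tool_rot: [0.002, -0.67, 0.743, 0.0]
force: [-0.4, 0.1, 0.8]
finger_gap: 0.0852
grasp_force: 0.0
```

step_arm(
  steps="0 0 0 0;0 0 0 0;0 0 0 0;0 0 0 0;0 0 0 0;0 0 0 0;0 0 0 0",
  gripper=1,
)

```text
t: 23.97
tcp_pos: [0.39, 0.3333, 0.1069]
tool_rot: [0.0, -0.67, 0.743, 0.0]
force: [-1.4, -0.7, 4.4]
finger_gap: 0.035
grasp_force: 39.5
```

step_arm(
  steps="0 0 -1 0;0 0 -3 0;0 0 -6 0;0 0 -9 0;0 0 -12 0;0 0 -14 0;0 0 -15 0;0 0 -15 0;0 0 -15 0;0 0 -15 0",
)

```text
t: 24.8
tcp_pos: [0.3893, 0.3323, 0.2546]
tool_rot: [-0.002, -0.669, 0.743, -0.0]
force: [-0.3, -0.5, -1.1]
finger_gap: 0.0345
grasp_force: 40.1
```

```bash
python3 - <<'E'
from h import *
held(); plan(.557,.067,.22,174)
E
```

```text
held: px [278.  316.4] [ 251  289   55   54 2329] circ-tcp -1.7 -5.9 r 10.7 z-tcp -0.0342 zrange over y slope 0.026 0.015
t 24.9 tcp [0.3893 0.3324 0.2545] yaw 174.1 zaxis [-0.003 -0.003 -1.   ] gap 0.0347 gf 40.1 | move [ 24.65 -19.43   3.49] turn 0.1 dist 31.6 cm
```

step_arm(
  steps="1.2 -1 0 0;3.8 -3 0 0;7 -5.6 0 0;10.3 -8.2 0 0;13.6 -10.8 0 0;16.9 -13.4 0 0;19.8 -15.7 0 0;22.2 -17.6 0 0;23.9 -18.9 0 0;24.55 -19.45 1 0;24.55 -19.45 2.5 0;24.55 -19.45 3.3 0",
)

```text
t: 25.85
tcp_pos: [0.5569, 0.0681, 0.2199]
tool_rot: [-0.002, -0.669, 0.743, 0.001]
force: [1.0, 0.4, -1.6]
finger_gap: 0.0351
grasp_force: 40.1
```

```bash
python3 - <<'E'
from h import *
plan(.557,.068,.17,174);held(); plan(.557,.068,.17,174)
E
```

```text
t 25.9 tcp [0.5569 0.0681 0.2199] yaw 174.0 zaxis [-0.005 -0.001 -1.   ] gap 0.0351 gf 40.1 | move [ 0.   -0.04  4.99] turn -0.0 dist 5.0 cm
held: px [278.1 315.7] [ 251  288   55   55 2401] circ-tcp -0.5 -6.4 r 10.8 z-tcp -0.0332 zrange over y slope 0.033 0.006
t 25.9 tcp [0.5561 0.0684 0.2187] yaw 174.0 zaxis [-0.008 -0.002 -1.   ] gap 0.0348 gf 40.1 | move [ 0.02 -0.13  4.87] turn 0.0 dist 4.9 cm
```

step_arm(
  steps="0 0 0 0;0 0 0 0;0 0 0.5 0;0 0 1.5 0;0 0 2.5 0;0 0 3.5 0;0 0 4 0;0 0 4.4 0;0 0 4.8 0;0 0 4.9 0",
)

```text
t: 26.73
tcp_pos: [0.5579, 0.0688, 0.1736]
tool_rot: [-0.001, -0.67, 0.743, 0.0]
force: [0.3, -0.2, -1.7]
finger_gap: 0.0349
grasp_force: 40.0
```

step_arm(
  steps="0.05 0.05 0.5 0;0.05 0.05 1 0;0.05 0.05 1.5 0;0.05 0.05 1.9 0;0.05 0.05 2.2 0;0.05 0.05 2.35 0;0.05 0.05 2.35 0",
)

```text
t: 27.32
tcp_pos: [0.5574, 0.0683, 0.1505]
tool_rot: [-0.0, -0.67, 0.743, 0.0]
force: [-0.2, -0.7, 0.5]
finger_gap: 0.0348
grasp_force: 40.0
```

step_arm(
  steps="0 0 0 0;0 0 0 0;0 0 0 0;0 0 0 0;0 0 -2 0;0 0 -4.5 0;0 0 -8 0;0 0 -12 0;0 0 -15 0;0 0 -17 0;0 0 -17 0;0 0 -17 0",
  gripper=0,
)

```text
t: 28.32
tcp_pos: [0.5576, 0.0685, 0.3224]
tool_rot: [0.002, -0.67, 0.743, -0.0]
force: [0.4, -0.4, -0.5]
finger_gap: 0.0852
grasp_force: 0.0
```

```bash
python3 - <<'E'
from h import *
placed(); plan(.393,.094,.1055,174)
E
```

```text
placed [279.  87.] c 546.9 -23.7 r 10.2 z 0.1156
placed [279. 143.] c 551.4 18.5 r 10.2 z 0.1157
placed [277. 195.] c 557.0 62.8 r 10.3 z 0.1155
t 28.4 tcp [0.5571 0.0684 0.3208] yaw 174.1 zaxis [-0.     0.001 -1.   ] gap 0.0850 gf 0.0 | move [-0.84 16.58 21.53] turn 0.1 dist 27.2 cm
```

step_arm(
  steps="-0.84 4 0 0;-0.84 8 1 0;-0.84 12 3 0;-0.84 15 5 0;-0.84 16.6 7 0;-0.84 16.6 8 0;-0.84 16.6 8 0;-0.84 16.6 8 0;-0.84 16.6 8 0",
)

```text
t: 29.12
tcp_pos: [0.394, 0.0941, 0.2411]
tool_rot: [0.0, -0.67, 0.743, -0.0]
force: [-0.3, 0.4, 0.2]
finger_gap: 0.0855
grasp_force: 0.0
```

```bash
python3 - <<'E'
from h import *
below(); plan(.393,.094,.1055,174)
E
```

```text
cap [278. 210.] 597 c 392.0 89.4 r 10.4 z 0.0725
t 29.2 tcp [0.3941 0.0942 0.2413] yaw 174.1 zaxis [ 0.001  0.    -1.   ] gap 0.0851 gf 0.0 | move [ 0.03  0.12 13.58] turn 0.1 dist 13.6 cm
```

step_arm(
  steps="0 0.12 3.5 0;0 0.12 7 0;0 0.12 10 0;0 0.12 12 0;0 0.12 13 0;0 0.12 13.5 0;0 0.12 13.5 0;0 0.12 13.5 0;0 0.12 13.5 0;0 0.12 13.5 0",
)

```text
t: 30.0
tcp_pos: [0.3927, 0.0944, 0.1069]
tool_rot: [0.001, -0.67, 0.743, -0.0]
force: [-0.1, -0.3, 0.3]
finger_gap: 0.0857
grasp_force: 0.0
```

step_arm(
  steps="0 0 0 0;0 0 0 0;0 0 0 0;0 0 0 0;0 0 0 0;0 0 0 0;0 0 0 0",
  gripper=1,
)

```text
t: 30.58
tcp_pos: [0.3922, 0.0941, 0.1062]
tool_rot: [0.0, -0.67, 0.743, -0.0]
force: [-0.8, -0.0, 5.9]
finger_gap: 0.0349
grasp_force: 39.5
```

step_arm(
  steps="0 0 -1 0;0 0 -3 0;0 0 -6 0;0 0 -9 0;0 0 -12 0;0 0 -14 0;0 0 -15 0;0 0 -15 0;0 0 -15 0;0 0 -15 0",
)

```text
t: 31.42
tcp_pos: [0.3914, 0.0936, 0.2546]
tool_rot: [-0.001, -0.67, 0.743, 0.0]
force: [0.6, -0.2, -0.5]
finger_gap: 0.0349
grasp_force: 40.1
```

```bash
python3 - <<'E'
from h import *
held(); plan(.562,.111,.22,174)
E
```

```text
held: px [278.1 320.4] [ 251  293   55   55 2378] circ-tcp -1.7 -4.4 r 11.0 z-tcp -0.0336 zrange over y slope 0.031 0.009
t 31.5 tcp [0.3914 0.0936 0.2545] yaw 174.1 zaxis [-0.003 -0.002 -1.   ] gap 0.0346 gf 40.1 | move [ -3.5 -16.8   3.4] turn 0.1 dist 17.5 cm
```

step_arm(
  steps="-0.2 -1 0 0;-0.6 -3 0 0;-1.1 -5.5 0 0;-1.7 -8 0 0;-2.2 -10.5 0 0;-2.7 -13 0 0;-3.1 -15 0 0;-3.48 -16.8 0 0;-3.48 -16.8 1.5 0;-3.48 -16.8 3.3 0;-3.48 -16.8 3.3 0;-3.48 -16.8 3.3 0",
)

```text
t: 32.47
tcp_pos: [0.5628, 0.1109, 0.2209]
tool_rot: [-0.002, -0.67, 0.743, 0.0]
force: [0.3, 0.8, -0.3]
finger_gap: 0.0348
grasp_force: 40.1
```

```bash
python3 - <<'E'
from h import *
held(); plan(.5621,.1107,.172,174)
E
```

```text
held: px [278.  321.5] [ 251  295   55   53 2248] circ-tcp -2.2 -4.8 r 10.6 z-tcp -0.0351 zrange over y slope 0.031 0.006
t 32.5 tcp [0.5633 0.1112 0.2224] yaw 174.1 zaxis [-0.001 -0.001 -1.   ] gap 0.0350 gf 40.1 | move [0.05 0.11 5.04] turn 0.1 dist 5.0 cm
```

step_arm(
  steps="0.03 0.08 0 0;0.03 0.08 0.5 0;0.03 0.08 1.5 0;0.03 0.08 2.5 0;0.03 0.08 3.5 0;0.03 0.08 4 0;0.03 0.08 4.5 0;0.03 0.08 4.9 0;0.03 0.08 5 0;0.03 0.08 5 0",
)

```text
t: 33.35
tcp_pos: [0.5619, 0.1111, 0.1726]
tool_rot: [-0.0, -0.67, 0.743, 0.0]
force: [-0.2, 0.1, -1.7]
finger_gap: 0.0351
grasp_force: 40.1
```

step_arm(
  steps="0 0 0.5 0;0 0 1 0;0 0 1.5 0;0 0 1.9 0;0 0 2.1 0;0 0 2.25 0;0 0 2.25 0",
)

```text
t: 33.93
tcp_pos: [0.5618, 0.111, 0.15]
tool_rot: [-0.0, -0.67, 0.743, 0.0]
force: [-0.0, -0.3, 0.4]
finger_gap: 0.0348
grasp_force: 40.1
```

step_arm(
  steps="0 0 0 0;0 0 0 0;0 0 0 0;0 0 0 0;0 0 -2 0;0 0 -4.5 0;0 0 -8 0;0 0 -12 0;0 0 -15 0;0 0 -17 0;0 0 -17 0;0 0 -17 0",
  gripper=0,
)

```text
t: 34.93
tcp_pos: [0.562, 0.1112, 0.322]
tool_rot: [0.002, -0.67, 0.743, -0.0]
force: [-1.0, 0.0, -0.2]
finger_gap: 0.0852
grasp_force: 0.0
```

```bash
python3 - <<'E'
from h import *
placed(); plan(.437,-.35,.32,177.6)
E
```

```text
placed [279.  25.] c 547.1 -23.6 r 10.3 z 0.1157
placed [279.  86.] c 551.5 18.7 r 10.2 z 0.1157
placed [277. 145.] c 557.0 62.8 r 10.2 z 0.1156
placed [278. 196.] c 561.1 106.4 r 10.3 z 0.1156
t 35.0 tcp [0.5615 0.111  0.3203] yaw 174.1 zaxis [-0.     0.001 -1.   ] gap 0.0850 gf 0.0 | move [47.14  7.63  0.  ] turn -3.5 dist 47.8 cm
```

step_arm(
  steps="47.1 7.6 0 -3.5;47.1 7.6 0 -3.5;47.1 7.6 0 -3.5;47.1 7.6 0 -3.5;47.1 7.6 0 -3.5;47.1 7.6 0 -3.5;47.1 7.6 0 -3.5;47.1 7.6 0 -3.5;47.1 7.6 0 -3.5;47.1 7.6 0 -3.5;47.1 7.6 0 -3.5;47.1 7.6 0 -3.5",
)

```text
t: 35.98
tcp_pos: [0.4358, -0.3529, 0.3182]
tool_rot: [-0.001, -0.691, 0.723, 0.002]
force: [0.6, 0.9, -0.1]
finger_gap: 0.0853
grasp_force: 0.0
```

step_arm(
  steps="0 0 0 0;0 0 0 0;0 0 0 0;0 0 0 0",
)

```text
t: 36.32
tcp_pos: [0.438, -0.3485, 0.3198]
tool_rot: [-0.0, -0.693, 0.721, 0.001]
force: [-0.6, -0.2, -0.8]
finger_gap: 0.0853
grasp_force: 0.0
```

```bash
cat >> h.py <<'E'
def rod(z=.052,ze=None):
    f=cam('wrist');p,d,K,T=f;W=cloud(d,K,T);h,s,v=cv2.split(cv2.cvtColor(p,cv2.COLOR_RGB2HSV))
    m=(h>20)&(h<34)&(s>110)&(v>70)&(d>0)&(abs(W[...,2]-z)<.012)
    n,l,st,c=cv2.connectedComponentsWithStats(m.astype(np.uint8)); i=1+np.argmax(st[1:,4]); q=W[l==i]
    zt=np.percentile(q[:,2],90); q=q[q[:,2]>zt-.004]
    r=cv2.minAreaRect((q[:,:2]*1000).astype(np.float32)); print('yellow',st[i],np.round(r[0],1),np.round(r[1],1),round(r[2],1),'ztop %.4f'%zt)
    return f,r
E
python3 - <<'E'
from h import *
s=sensors.read_state()
f,r=rod();save('w6.png',f[0]);W=cloud(*f[1:])
X,Y,Z=[W[...,i] for i in range(3)]
m=(Z>.045)&(Z<.053)&(abs(X-.44)<.02)&(Y>-.34)&(Y<-.1)&(f[0].min(-1)>90)
q=W[m]; l=cv2.fitLine((q[:,:2]*1000).astype(np.float32),cv2.DIST_HUBER,0,.01,.01).ravel(); print(len(q),l,np.degrees(np.arctan2(l[0],l[1])),np.percentile(q[:,2],[10,50,90]),q.max(0))
for y0 in np.arange(-.33,-.12,.03):
  k=q[abs(q[:,1]-y0)<.012]; 
  if len(k)>5: print(y0.round(2),len(k),((k[:,0].min()+k[:,0].max())/2).round(4),k[:,0].mean().round(4),k[:,2].max().round(4))
plan(.437,-.375,.097,177.7)
E
```

```text
yellow [   0    9   24   98 1136] [ 678.4 -473.1] [60.8  9.3] 72.4 ztop 0.0613
1367 [ 3.8815476e-02  9.9924642e-01  4.4246384e+02 -2.4608913e+02] 2.2245219 [0.0456694  0.04710096 0.04829617] [ 0.45137589 -0.13084014  0.0497383 ]
-0.33 184 0.4391 0.4393 0.0496
-0.3 179 0.4404 0.4404 0.0496
-0.27 176 0.4413 0.4414 0.0496
-0.24 159 0.4423 0.4425 0.0492
-0.21 151 0.4434 0.4437 0.0494
-0.18 134 0.4444 0.4447 0.0497
-0.15 118 0.4456 0.4457 0.0497
t 36.4 tcp [ 0.4381 -0.3484  0.3201] yaw 177.7 zaxis [-0.001  0.    -1.   ] gap 0.0858 gf 0.0 | move [ 2.670e+00 -1.000e-02  2.231e+01] turn -0.0 dist 22.5 cm
```

View pics/w6.png

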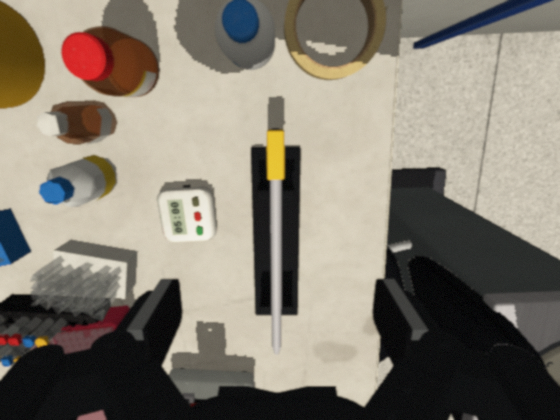

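```bash
python3 - <<'E'
from h import *
f=cam('wrist');p,d,K,T=f;W=cloud(d,K,T);h,s,v=cv2.split(cv2.cvtColor(p,cv2.COLOR_RGB2HSV))
m=(h>20)&(h<34)&(s>110)&(v>70)&(abs(W[...,0]-.44)<.03)&(W[...,1]<-.3);q=W[m]; print(len(q),cv2.minAreaRect((q[:,:2]*1000).astype(np.float32)),np.percentile(q,[2,50,98],0).round(4))
r,c=np.nonzero(m);print(r.min(),r.max(),c.min(),c.max())
for y in(r.min(),r.max()+1): print(ray(c.mean(),y,.052,K,T).round(4))
E
```

```text
1180 ((428.4066162109375, -432.94927978515625), (181.11788940429688, 25.461040496826172), 81.46717834472656) [[ 0.4126 -0.5141  0.0037]
 [ 0.4358 -0.3853  0.0505]
 [ 0.4493 -0.3549  0.0529]]
0 182 1 299
[ 0.4332 -0.5155  0.052 ]
[ 0.4401 -0.3518  0.052 ]
```

```bash
python3 - <<'E'
from h import *
p,d,K,T=cam('wrist');W=cloud(d,K,T)
for x in(.4385-.022,.4385+.02):
  for y in(-.39,-.38,-.365,-.34):
    q=W[(abs(W[...,0]-x)<.004)&(abs(W[...,1]-y)<.004)]; print(x,y,len(q),np.median(q[:,2]).round(4))
plan(.4385,-.371,.098,177.7)
E
```

```text
0.4165 -0.39 49 -0.0008
0.4165 -0.38 55 0.0031
0.4165 -0.365 664 0.3324
0.4165 -0.34 57 0.0049
0.4585 -0.39 51 -0.0007
0.4585 -0.38 54 0.0037
0.4585 -0.365 854 0.3321
0.4585 -0.34 64 0.0318
t 36.5 tcp [ 0.4382 -0.3486  0.3205] yaw 177.7 zaxis [ 0.  0. -1.] gap 0.0851 gf 0.0 | move [ 2.24 -0.12 22.25] turn -0.0 dist 22.4 cm
```

Base is only about 6 mm high. Descend and grip the handle.

step_arm(
  steps="2.24 -0.1 3 0;2.24 -0.1 7 0;2.24 -0.1 11 0;2.24 -0.1 14.5 0;2.24 -0.1 17.5 0;2.24 -0.1 20 0;2.24 -0.1 21.5 0;2.24 -0.1 22.2 0;2.24 -0.1 22.2 0;2.24 -0.1 22.2 0;2.24 -0.1 22.2 0;2.24 -0.1 22.2 0",
)

```text
t: 37.47
tcp_pos: [0.4387, -0.3723, 0.1]
tool_rot: [0.001, -0.692, 0.722, -0.002]
force: [0.1, 1.3, 0.4]
finger_gap: 0.0859
grasp_force: 0.0
```

step_arm(
  steps="0 0 0 0;0 0 0 0;0 0 0 0;0 0 0 0;0 0 0 0;0 0 0 0;0 0 0 0;0 0 0 0;0 0 0 0;0 0 0 0",
  gripper=1,
  newtons=100,
)

```text
t: 38.3
tcp_pos: [0.438, -0.3721, 0.0986]
tool_rot: [0.0, -0.692, 0.722, -0.0]
force: [-0.2, 0.5, 3.1]
finger_gap: 0.0162
grasp_force: 97.6
```

step_arm(
  steps="0 0 -0.4 0;0 0 -1 0;0 0 -2 0;0 0 -3.5 0;0 0 -5.5 0;0 0 -7.5 0;0 0 -9 0;0 0 -10 0;0 0 -10 0;0 0 -10 0;0 0 -10 0",
)

```text
t: 39.22
tcp_pos: [0.4373, -0.3716, 0.1975]
tool_rot: [-0.0, -0.692, 0.722, 0.001]
force: [0.1, 0.6, -2.0]
finger_gap: 0.0163
grasp_force: 97.6
```

```bash
cat >> h.py <<'E'
def shank(name='wrist'):
    t=np.array(sensors.read_state()['tcp_pos']); f=cam(name);p,d,K,T=f;W=cloud(d,K,T);X,Y,Z=[W[...,i]-t[i] for i in range(3)]
    m=(abs(X-.04*Y)<.03)&(Y>.03)&(Y<.28)&(abs(Z+.052)<.03)&(d>0)
    q=(W-t)[m]; print(name,'shank pts',len(q))
    if len(q)>20:
        zc=np.polyfit(q[:,1],q[:,2],1); print(' slope z/y %.4f  z@0.2 %.4f'%(zc[0],np.polyval(zc,.2)),'slope x/y %.4f x@.2 %.4f'%tuple([ (c:=np.polyfit(q[:,1],q[:,0],1))[0],np.polyval(c,.2)]),'ymax %.4f'%np.percentile(q[:,1],99.5))
    return f
E
python3 - <<'E'
from h import *
shank('wrist');shank('top');f=shank('scene')
save('s3.png',cv2.resize(f[0][60:260,200:440],None,fx=3,fy=3))
plan(.5,-.3,.182,174)
E
```

```text
wrist shank pts 667
 slope z/y -0.0683  z@0.2 -0.0634 slope x/y 0.0156 x@.2 0.0032 ymax 0.0475
top shank pts 81
 slope z/y -0.0027  z@0.2 -0.0512 slope x/y 0.0489 x@.2 0.0074 ymax 0.2436
scene shank pts 163
 slope z/y -0.0050  z@0.2 -0.0515 slope x/y 0.0414 x@.2 0.0089 ymax 0.2422
t 39.4 tcp [ 0.4374 -0.3718  0.1972] yaw 177.6 zaxis [-0.002  0.001 -1.   ] gap 0.0165 gf 97.6 | move [-7.43 -5.96  1.51] turn 3.6 dist 9.6 cm
```

View pics/s3.png

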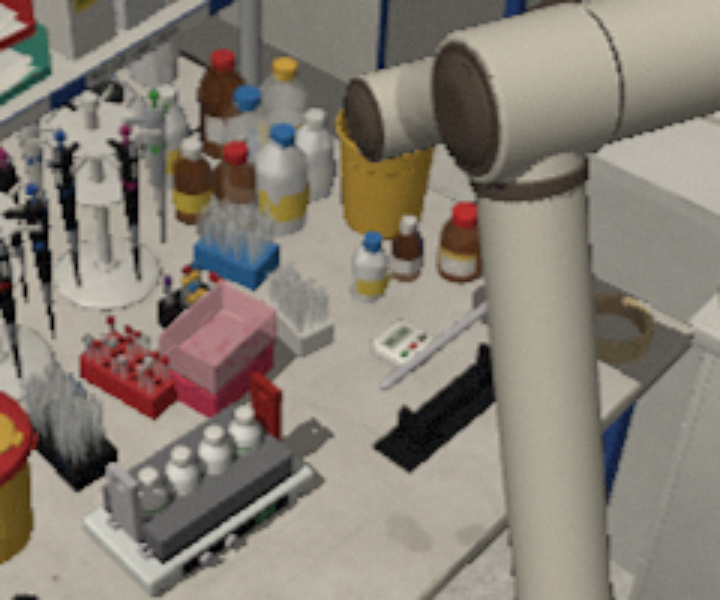

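step_arm(
  steps="-0.4 -0.6 0 0.3;-1.1 -1.8 0 1;-1.9 -3.2 0 1.7;-2.7 -4.6 0 2.4;-3.4 -5.9 0.5 3;-4 -6.9 1 3.5;-4.34 -7.49 1.36 3.7;-4.34 -7.49 1.36 3.7;-4.34 -7.49 1.36 3.7;-4.34 -7.49 1.36 3.7;-4.34 -7.49 1.36 3.7;-4.34 -7.49 1.36 3.7",
)

```text
t: 40.37
tcp_pos: [0.5141, -0.3322, 0.1852]
tool_rot: [0.0, -0.668, 0.744, -0.0]
force: [0.0, -0.6, -0.9]
finger_gap: 0.0159
grasp_force: 97.6
```

```bash
python3 - <<'E'
from h import *
plan(.5141,-.3316,.1836,173.9)
t=np.array(sensors.read_state()['tcp_pos'])
for n in('top','scene'):
  f=cam(n);p,d,K,T=f;W=cloud(d,K,T);X,Y,Z=[W[...,i] for i in range(3)]
  save('r_%s.png'%n,p)
  ax=.5141+.1075*(Y-t[1]); m=(abs(X-ax)<.03)&(Y>-.3)&(Y<-.07)&(Z>.11)&(Z<.15);q=W[m]
  c=np.polyfit(q[:,1],q[:,0],1);cz=np.polyfit(q[:,1],q[:,2],1)
  print(n,len(q),'slope %.4f'%c[0],'x at y=-.09: %.4f'%np.polyval(c,-.09),'zs %.4f z %.4f'%(cz[0],np.polyval(cz,-.09)),'ymax %.4f'%q[:,1].max())
  for nm,m in(('R',(Z>.1)&(Y>-.068)&(Y<-.04)&(abs(X-.546)<.03)&(p[...,0]>p[...,1]*1.8)),('G',(Z>.1)&(Y>.128)&(Y<.15)&(abs(X-.565)<.03))):
    q=W[m]; print(nm,len(q),q.min(0).round(4),q.max(0).round(4),q.mean(0).round(4))
E
```

```text
t 40.4 tcp [ 0.5141 -0.3322  0.1852] yaw 173.8 zaxis [ 0. -0. -1.] gap 0.0159 gf 97.6 | move [-0.06  0.01  0.16] turn -0.1 dist 0.2 cm
top 83 slope 0.1112 x at y=-.09: 0.5389 zs -0.0065 z 0.1334 ymax -0.0906
R 13 [ 0.5243 -0.052   0.1405] [ 0.5557 -0.0479  0.149 ] [ 0.5391 -0.0501  0.1435]
G 46 [0.5435 0.134  0.1018] [0.5837 0.1466 0.1508] [0.5626 0.1398 0.1324]
scene 194 slope 0.1061 x at y=-.09: 0.5405 zs 0.0007 z 0.1334 ymax -0.0890
R 115 [ 0.5233 -0.061   0.1004] [ 0.568  -0.0448  0.1483] [ 0.5437 -0.0508  0.1264]
G 117 [0.5456 0.131  0.1005] [0.5878 0.1471 0.1474] [0.5639 0.1415 0.127 ]
```

step_arm(
  steps="-0.5 0 0.1 0;-1.2 0 0.1 0;-2 0 0.1 0;-2.8 0 0.1 0;-3.5 0 0.1 0;-4.2 0 0.1 0;-4.9 0 0.1 0;-5.5 0 0.1 0;-5.5 0 0.1 0;-5.5 0 0.1 0",
)

```text
t: 41.3
tcp_pos: [0.5205, -0.2767, 0.1839]
tool_rot: [0.0, -0.669, 0.744, -0.0]
force: [-0.5, 0.4, -1.4]
finger_gap: 0.0163
grasp_force: 97.6
```

```bash
cat >> h.py <<'E'
def rodchk(y0,y1,zb=.118):
  u=np.array([.1068,.9943]); c=np.array([.5547,.0455])
  for n in('top','scene'):
    p,d,K,T=cam(n);W=cloud(d,K,T);s=(W[...,:2]-c)@u; e=(W[...,:2]-c)@np.array([u[1],-u[0]])
    m=(abs(e)<.02)&(s>y0)&(s<y1)&(W[...,2]>zb)&(W[...,2]<.145)
    if m.sum()<8: print(n,m.sum()); continue
    a=np.polyfit(s[m],e[m],1);b=np.polyfit(s[m],W[m][:,2],1); print(n,m.sum(),'lat slope %.4f at %.3f: %.4f'%(a[0],y1,np.polyval(a,y1)),'z slope %.4f z %.4f'%(b[0],np.polyval(b,y1)),'smax %.4f'%s[m].max())
E
python3 - <<'E'
from h import *
rodchk(-.24,-.108); plan(.5415,-.0767,.184,173.8)
E
```

```text
top 22 lat slope 0.0027 at -0.108: -0.0006 z slope 0.0020 z 0.1321 smax -0.1094
scene 124 lat slope -0.0040 at -0.108: -0.0001 z slope 0.0056 z 0.1333 smax -0.1109
t 41.4 tcp [ 0.5204 -0.2772  0.1839] yaw 173.9 zaxis [ 0. -0. -1.] gap 0.0162 gf 97.6 | move [-2.016e+01  4.000e-02 -2.000e-02] turn 0.1 dist 20.2 cm
```

step_arm(
  steps="-0.7 0 0 0;-1.8 0 0 0;-3.2 0 0 0;-4.6 0 0 0;-6 0 0 0;-7.4 0 0 0;-8.8 0 0 0;-10.2 0 0 0;-11.6 0 0 0;-13 0 0 0;-14 0 0 0;-14.5 0 0 0",
)

```text
t: 42.4
tcp_pos: [0.5359, -0.1314, 0.1839]
tool_rot: [0.0, -0.669, 0.743, 0.0]
force: [-0.1, 0.2, -0.3]
finger_gap: 0.0164
grasp_force: 97.6
```

step_arm(
  steps="0 0 0 0;0 0 0 0",
)

```text
t: 42.57
tcp_pos: [0.5358, -0.1328, 0.1838]
tool_rot: [-0.0, -0.669, 0.744, -0.0]
force: [0.7, 1.1, -1.0]
finger_gap: 0.0165
grasp_force: 97.6
```

```bash
python3 - <<'E'
from h import *
rodchk(-.08,.08,.121); plan(.5415,-.0767,.184,173.8)
E
```

```text
top 0
scene 164 lat slope 0.0064 at 0.080: 0.0005 z slope -0.0177 z 0.1307 smax 0.0717
t 42.7 tcp [ 0.5357 -0.1334  0.1838] yaw 173.8 zaxis [-0. -0. -1.] gap 0.0163 gf 97.6 | move [-5.69  0.04 -0.02] turn 0.0 dist 5.7 cm
```

step_arm(
  steps="-0.4 0 0 0;-0.9 0 0 0;-1.4 0 0 0;-1.9 0 0 0;-2.4 0 0 0;-2.9 0 0 0;-3.4 0 0 0;-3.9 0 0 0;-4.4 0 0 0;-4.4 0 0 0;-4.4 0 0 0",
)

```text
t: 43.58
tcp_pos: [0.5406, -0.0888, 0.1838]
tool_rot: [-0.0, -0.669, 0.744, -0.0]
force: [-0.1, -0.0, -1.2]
finger_gap: 0.0161
grasp_force: 97.6
```

```bash
python3 - <<'E'
from h import *
rodchk(-.08,.08,.121);rodchk(.104,.14,.118); plan(.5415,-.0767,.184,173.8)
E
```

```text
top 7
scene 181 lat slope -0.0009 at 0.080: -0.0000 z slope 0.0066 z 0.1326 smax 0.0794
top 0
scene 3
t 43.8 tcp [ 0.5405 -0.0894  0.1838] yaw 173.9 zaxis [-0. -0. -1.] gap 0.0163 gf 97.6 | move [-1.27  0.03 -0.02] turn 0.1 dist 1.3 cm
```

step_arm(
  steps="-0.2 0 0 0;-0.4 0 0 0;-0.6 0 0 0;-0.8 0 0 0;-0.9 0 0 0;-0.9 0 0 0;-0.9 0 0 0",
)

```text
t: 44.37
tcp_pos: [0.5415, -0.0801, 0.1838]
tool_rot: [-0.0, -0.668, 0.744, 0.0]
force: [-0.6, -0.4, -0.7]
finger_gap: 0.016
grasp_force: 97.6
```

step_arm(
  steps="-0.1 0 0 0;-0.2 0 0 0;-0.3 0 0 0;-0.3 0 0 0;-0.3 0 0 0",
)

```text
t: 44.78
tcp_pos: [0.5418, -0.0772, 0.1838]
tool_rot: [0.0, -0.668, 0.744, -0.0]
force: [-0.3, -0.2, -0.4]
finger_gap: 0.0162
grasp_force: 97.6
```

step_arm(
  steps="-0.1 0 0 0;-0.2 0 0 0;-0.3 0 0 0;-0.3 0 0 0;-0.3 0 0 0",
)

```text
t: 45.2
tcp_pos: [0.5419, -0.0759, 0.1838]
tool_rot: [-0.001, -0.668, 0.744, -0.001]
force: [0.9, -8.1, -1.6]
finger_gap: 0.0165
grasp_force: 97.6
```

step_arm(
  steps="-0.1 0 0 0;-0.2 0 0 0;-0.3 0 0 0;-0.3 0 0 0",
)

```text
t: 45.53
tcp_pos: [0.542, -0.0755, 0.1839]
tool_rot: [-0.003, -0.668, 0.744, -0.002]
force: [1.0, -19.5, -3.7]
finger_gap: 0.0162
grasp_force: 97.7
```

step_arm(
  steps="0.3 0 0 0;0.5 0 0.1 0;0.5 0 0.2 0;0.5 0 0.2 0",
)

```text
t: 45.87
tcp_pos: [0.5419, -0.0762, 0.1816]
tool_rot: [-0.0, -0.668, 0.744, 0.0]
force: [-0.4, -2.0, -2.1]
finger_gap: 0.0163
grasp_force: 98.0
```

step_arm(
  steps="0 0 0 0;0 0 0 0;0 0 0 0;0 0 0 0;0 0 0 0;0 0 0 0;0 0 -2 0;0 0 -4 0;0 0 -7 0;0 0 -10 0;0 0 -13 0;0 0 -13 0",
  gripper=0,
)

```text
t: 46.87
tcp_pos: [0.5444, -0.0765, 0.3189]
tool_rot: [0.005, -0.669, 0.743, -0.005]
force: [0.4, 1.3, 0.0]
finger_gap: 0.0855
grasp_force: 0.0
```

```bash
python3 - <<'E'
from h import *
plan(.55,-.03,.36,174)
f=cam('wrist');p,d,K,T=f; save('w7.png',p); g=cam('scene'); 
canister()
save('s4.png',cv2.resize(g[0][150:330,130:370],None,fx=3,fy=3))
E
```

```text
t 46.9 tcp [ 0.5444 -0.0765  0.3189] yaw 174.0 zaxis [ 0.013 -0.001 -1.   ] gap 0.0855 gf 0.0 | move [-4.68 -0.12 -4.1 ] turn -0.0 dist 6.2 cm
top 0.055 248 [585. 299.] [ 75. 191.] [0.655 0.363 0.085]
top 0.1 60 [576. 282.] [ 47. 185.] [0.65  0.364 0.136]
scene 0.055 466 [585. 292.] [ 73. 192.] [0.656 0.366 0.084]
scene 0.1 160 [580. 282.] [ 50. 188.] [0.656 0.365 0.135]
```

View pics/w7.png

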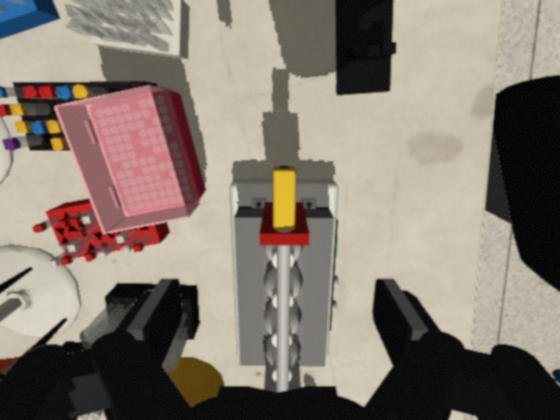

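View pics/s4.png

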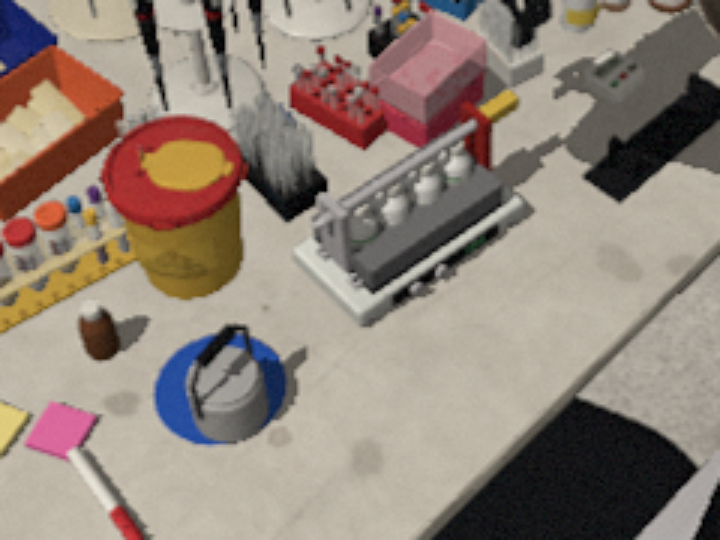

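```bash
cat >> h.py <<'E'
def can2():
    for n in('top','scene'):
        p,d,K,T=cam(n);W=cloud(d,K,T);X,Y,Z=[W[...,i] for i in range(3)]
        b=(X>.44)&(X<.635)&(Y>.235)&(Y<.43)&(d>0)&((X<.61)|(Y>.3))
        for lo,hi in((.06,.076),(.1,.14)):
            q=W[b&(Z>lo)&(Z<hi)]
            if len(q)>5: r=cv2.minAreaRect(q[:,:2].astype(np.float32)*1000); print(n,lo,len(q),np.round(r[0]),np.round(r[1]),round(r[2],1),'med',np.median(q,0).round(3),q.min(0).round(3),q.max(0).round(3))
E
python3 - <<'E'
from h import *
can2(); plan(.53,.26,.32,200)
E
```

```text
top 0.06 206 [534. 326.] [70. 76.] 0.4 med [0.526 0.32  0.07 ] [0.499 0.288 0.06 ] [0.569 0.364 0.076]
top 0.1 56 [534. 326.] [13. 79.] 10.3 med [0.532 0.325 0.124] [0.524 0.287 0.104] [0.542 0.364 0.133]
scene 0.06 384 [534. 325.] [73. 70.] 65.8 med [0.528 0.326 0.071] [0.498 0.281 0.061] [0.57  0.365 0.076]
scene 0.1 106 [536. 323.] [14. 84.] 9.1 med [0.533 0.326 0.123] [0.526 0.282 0.101] [0.546 0.364 0.131]
t 47.2 tcp [ 0.5414 -0.0763  0.3103] yaw 173.9 zaxis [-0.003 -0.    -1.   ] gap 0.0854 gf 0.0 | move [-33.32   4.72  -0.97] turn -26.1 dist 33.7 cm
```

```bash
python3 -c "
from h import *
plan(.5350,.325,.29,190)"
```

```text
t 47.2 tcp [ 0.5414 -0.0763  0.3103] yaw 173.9 zaxis [-0.003 -0.    -1.   ] gap 0.0854 gf 0.0 | move [-39.83   4.91   2.02] turn -16.1 dist 40.2 cm
```

step_arm(
  steps="-39.8 4.9 0 -16;-39.8 4.9 0 -16;-39.8 4.9 0 -16;-39.8 4.9 0 -16;-39.8 4.9 0 -16;-39.8 4.9 1 -16;-39.8 4.9 2 -16;-39.8 4.9 2 -16;-39.8 4.9 2 -16;-39.8 4.9 2 -16;-39.8 4.9 2 -16;-39.8 4.9 2 -16",
)

```text
t: 48.17
tcp_pos: [0.5349, 0.3259, 0.2895]
tool_rot: [0.002, 0.766, -0.643, -0.0]
force: [-0.2, 0.1, -1.1]
finger_gap: 0.0853
grasp_force: 0.0
```

```bash
python3 - <<'E'
from h import *
p,d,K,T=cam('wrist');W=cloud(d,K,T);X,Y,Z=[W[...,i] for i in range(3)]
q=W[(Z>.1)&(Z<.14)&(abs(X-.535)<.06)&(abs(Y-.325)<.07)];r=cv2.minAreaRect(q[:,:2].astype(np.float32)*1000);print(len(q),r,q.max(0))
plan(.5350,.325,.174,190)
E
```

```text
1396 ((534.5368041992188, 321.6812438964844), (13.525765419006348, 82.65763854980469), 10.553899765014648) [0.54480279 0.36268666 0.12579415]
t 48.2 tcp [0.5352 0.3248 0.2902] yaw -170.1 zaxis [-0.002 -0.002 -1.   ] gap 0.0855 gf 0.0 | move [-5.000e-02 -1.000e-02  1.162e+01] turn -0.1 dist 11.6 cm
```

step_arm(
  steps="0 0 3 0;0 0 6 0;0 0 8.5 0;0 0 10.3 0;0 0 11.3 0;0 0 11.7 0;0 0 11.7 0;0 0 11.7 0;0 0 11.7 0",
)

```text
t: 48.97
tcp_pos: [0.5363, 0.325, 0.1765]
tool_rot: [-0.002, 0.765, -0.644, 0.0]
force: [-0.1, -0.4, -0.3]
finger_gap: 0.0848
grasp_force: 0.0
```

step_arm(
  steps="0 0 0 0;0 0 0 0;0 0 0 0;0 0 0 0;0 0 0 0;0 0 0 0;0 0 0 0;0 0 0 0",
  gripper=1,
  newtons=70,
)

```text
t: 49.63
tcp_pos: [0.5355, 0.3247, 0.1751]
tool_rot: [0.0, 0.765, -0.644, -0.0]
force: [-0.9, -0.6, 2.0]
finger_gap: 0.0115
grasp_force: 68.2
```

step_arm(
  steps="0 0 -0.5 0;0 0 -1.2 0;0 0 -2 0;0 0 -2.5 0;0 0 -2.5 0",
)

```text
t: 50.05
tcp_pos: [0.5362, 0.3252, 0.2016]
tool_rot: [-0.002, 0.765, -0.643, 0.0]
force: [0.6, -0.1, -3.7]
finger_gap: 0.0115
grasp_force: 68.4
```

```bash
python3 -c "
from h import *
plan(.566,.312,.1735,190)"
```

```text
t 50.0 tcp [0.5362 0.3252 0.2016] yaw -170.1 zaxis [ 0.003  0.002 -1.   ] gap 0.0115 gf 68.4 | move [ 1.81 -2.7   2.82] turn -0.1 dist 4.3 cm
```

step_arm(
  steps="0.4 -0.6 0 0;1 -1.5 0 0;1.5 -2.3 0 0;1.8 -2.7 0 0;1.8 -2.7 0.3 0;1.8 -2.7 1 0;1.8 -2.7 1.7 0;1.8 -2.7 2.2 0;1.8 -2.7 2.45 0;1.8 -2.7 2.5 0;1.8 -2.7 2.5 0;1.8 -2.7 2.5 0",
)

```text
t: 51.05
tcp_pos: [0.565, 0.3116, 0.1753]
tool_rot: [0.0, 0.766, -0.643, 0.0]
force: [-2.1, -0.6, 2.8]
finger_gap: 0.0119
grasp_force: 69.0
```

step_arm(
  steps="0 0 0 0;0 0 0 0;0 0 0 0;0 0 0 0;0 0 0 0;0 0 0 0;0 0 -2 0;0 0 -4.5 0;0 0 -8 0;0 0 -11 0;0 0 -13 0;0 0 -15 0",
  gripper=0,
)

```text
t: 52.05
tcp_pos: [0.5654, 0.3116, 0.327]
tool_rot: [-0.001, 0.765, -0.644, 0.0]
force: [0.3, 0.2, 0.0]
finger_gap: 0.0857
grasp_force: 0.0
```

step_arm(
  steps="3 4 0 0;6 8 0 0;9 12 0 0;12 15 0 0;12 15 0 0;12 15 0 0;12 15 0 0;12 15 0 0;12 15 0 0;12 15 0 0",
)

```text
t: 52.88
tcp_pos: [0.4388, 0.1685, 0.3244]
tool_rot: [0.0, 0.766, -0.643, -0.0]
force: [0.2, -0.2, -0.1]
finger_gap: 0.0852
grasp_force: 0.0
```

```bash
python3 - <<'E'
from h import *
can2(); rodchk(-.08,.08,.121); g=cam('scene'); s=sensors.read_state(); print(s['t'],s['force'],s['tcp_pos'])
W=cloud(*g[1:]);p=g[0]; u=np.array([.1068,.9943]); c=np.array([.5547,.0455]); S=(W[...,:2]-c)@u
h=cv2.cvtColor(p,cv2.COLOR_RGB2HSV)
m=(h[...,0]>18)&(h[...,0]<34)&(h[...,1]>110)&(W[...,2]>.1)&(W[...,2]<.15)&(S<-.08)&(S>-.2)&(abs(W[...,0]-.54)<.04); print('handle',m.sum(),np.percentile(S[m],[2,98]).round(4),np.median(W[m],0).round(4))
save('s5.png',cv2.resize(p[150:330,130:370],None,fx=3,fy=3))
E
```

```text
top 0.06 87 [570. 324.] [44. 73.] 58.4 med [0.562 0.326 0.07 ] [0.531 0.287 0.062] [0.598 0.353 0.076]
top 0.1 45 [562. 319.] [13. 61.] 8.9 med [0.562 0.316 0.125] [0.554 0.289 0.107] [0.572 0.349 0.136]
scene 0.06 370 [563. 312.] [74. 67.] 66.8 med [0.557 0.312 0.07 ] [0.526 0.268 0.06 ] [0.6   0.352 0.076]
scene 0.1 101 [566. 310.] [14. 81.] 11.5 med [0.563 0.314 0.122] [0.556 0.27  0.102] [0.575 0.35  0.129]
top 135 lat slope 0.0036 at 0.080: -0.0019 z slope -0.0018 z 0.1308 smax 0.0796
scene 0
53.1333 [0.27764701 0.22699243 0.17785011] [0.43834116 0.16796997 0.32446902]Traceback (most recent call last):
  File "<stdin>", line 5, in <module>
    return _quantile_unchecked(
        a, q, axis, out, overwrite_input, method, keepdims, weights)
    return _ureduce(a,
                    func=_quantile_ureduce_func,
    ...<5 lines>...
                    overwrite_input=overwrite_input,
                    method=method)
    r = func(a, **kwargs)
    result = _quantile(arr,
                       quantiles=q,
    ...<2 lines>...
                       out=out,
                       weights=wgt)
    slices_having_nans = np.isnan(arr[-1, ...])
                                  ~~~^^^^^^^^^
IndexError: index -1 is out of bounds for axis 0 with size 0
```

```bash
python3 -c "
from h import *
print(order.sign_off())"
```

```text
the job is handed in; nothing more can be done
None
```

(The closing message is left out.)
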